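# Stand the blue screwdriver in the tool stand

## Task

Put the blue-handled screwdriver away in the blue pipe of the red tool stand, blade down. Pick it up by the handle while it lies level, push its shaft up against the edge of the fixed steel bar so that it swings in the fingers until the blade points straight down, then stand it in the blue pipe and let go. Leave the brown-handled screwdriver where it lies.

Things in the scene. Friction and masses are not known exactly. Their poses are not given: they have to be found in the camera images.
- driver: Blue-handled screwdriver lying level, 164 mm long, 110 g. x axis: handle to blade. Origin: on its axis at mid-handle (grip here), 14 mm above the bench. Handle round, 28 mm diameter, 32 mm either side of the origin; its front 10 mm is a 28 mm square guard. Steel shaft 8 mm diameter, 32 to 132 mm ahead of the origin. Gripped lightly (20 N), it turns in the fingers under a few newtons on the shaft.
- driver_tip (a point): Blade tip of the blue-handled screwdriver, on its axis, 132 mm from the driver's origin along its x axis.
- brown_driver: A second screwdriver of the same shape and size (28 mm handle, 164 mm long, origin at the middle of the handle, x axis towards the blade) with a dark brown handle. Leave it alone.
- bar: Low fixed gate: flat steel bar on two 16 mm square posts (y = -102, +102 mm), crosswise to the robot. Bar 220 mm long (y), 20 mm deep (x), 8 mm thick; underside 125 mm, top 133 mm above the bench, open below. Origin: on the bench under its middle; x axis points away from the robot, square to the bar. Push against its lower edge on the robot's side (x = -10 mm).
- stand: Fixed red tool stand with one open upright blue pipe. Origin: on the pipe's axis at bench level, z up. Pipe: 44 mm outside, 36 mm inside diameter, rim 100 mm and inner floor 10 mm above the bench. Red base 20 mm high, x -60 to 60, y -50 to 160 mm; two closed brown caps on it, tops 60 mm above the bench, 52 mm diameter, at y = 115, x = -30 and 30 mm.
There are look-alikes about, which are no part of the job. Leave any yellow look-alike of the stand alone.

How it is judged:
By the outcome, as a careful person would: the job done as asked, in the order asked, and still so for the second after the job is handed in, with the robot touching nothing.
It also fails if it takes over 51 s, if anything falls off the work surface, if the arm or the gripper's body presses on something with over 40 N, if the wrist force passes 120 N, or if a joint passes its speed limit or range.

## Robot

A 7-joint arm with a two-finger parallel gripper is mounted at the origin on the work surface. World frame = base frame: x ahead of the robot, y to its left, z up, the work surface at z = 0. Lengths are in mm, angles in rad, forces in N, time in s.
With the tool pointing down it reaches from about 400 to 925 mm from the base axis. Payload 5.6 kg.
Tool frame: the origin (TCP) lies on the centre line of the jaws, within the pads' length; the fingertips stand 17 mm ahead of it and the grasp point (between the pads) lies 2 mm behind it (arm.tcp_to_tips is the distance from the TCP to the fingertips, in mm); z points along the fingers, y is the direction in which the jaws open and shut (so a half turn about z gives the same grasp; the last joint's range is limited). The gripper opens to 85 mm and grips with 20 to 120 N. Pads are 22 mm wide; open, the fingers measure 114 mm over their backs; the gripper's body (76 mm by 85 mm) begins 54 mm behind the grasp point. The pads swing forward as they close: fully open they stand 13 mm farther back than shut.
Start: joints at [1.084, 0.468, -0.012, 1.603, 0.006, 1.071, -0.056], TCP at [279.055, -587.058, 225.69] pointing down, gripper open.
Joint ranges: [-2.53, 2.53], [-0.31, 2.02], [-1.57, 1.55], [0.28, 2.44], [-1.29, 4.43], [0.15, 1.84], [-2.92, 2.92]. Speed limits (rad/s): [2.57, 2.57, 3.14, 3.14, 3.14, 3.14, 3.14].

## Interface

Orientations are given as a unit quaternion [w, x, y, z].
In Python, from station import arm gives the robot as it stands.
- The arm moves only by the tool play_rows, never from a script. Its argument "plan" is a list of rows, each a list of 5 numbers: the shift along the world's x, y, z as a fraction of full scale, then the turn about the world's z as a fraction of full scale, then the closure, from -1 (fully open) to 1 (shut), so that 0 is half open. A call has 1 to 5 rows; each row is the pose to reach, as a shift and turn from the pose commanded when the call began; what a row does not reach only later rows make up. Full scale, the value 1, is 0.08 m for a shift and 60 degrees for a turn. A row lasts 1/8 s, in which the tool goes at most 62.5 mm and 10.7 degrees, less where a joint would pass 70% of its speed; a pose out of reach is approached as far as the arm can. A call with a number of a shift or a turn outside -1 to 1 is refused whole. A call with a gripper value outside its range is refused whole. The fingers move at their own pace and stop on an object; "force" is the grip in N (left out, the last holds). Time passes only in rows, so rows that repeat a pose let the fingers close. It gives the time, the measured TCP pose, the force and the opening at its end, in the units of the state.
- arm.state(): the state, without advancing time (a new reading comes with each control period).
- arm.capture(name): name is "side" or "top"; returns a dict with "frame" (384x512x3 uint8, red, green, blue), "mtx" (3x3 intrinsics, pixels), "k1" (the pictures are not rectified: a ray, as slopes to the right and down, at radius r is drawn at 1 + k1 r^2 times it, then the intrinsics apply), "origin" and "attitude" of the camera in the world. Camera axes: x right, y up, looking along -z (the intrinsics and any distortion apply to the point x, -y, -z); pixel columns grow to the right and rows downward; lengths in mm; the calibration is good to about 2 mm. A picture is of the moment at which its call begins. There is no depth.
- arm.hand_in(): hands the job in, once; it reports no verdict.
The state is a dict: "t": time; "joints": joint angles; "qvel": joint speeds; "joint_torque": joint torques, N m; "tcp_pos": TCP position; "ee_rot": TCP orientation; "ft_force": force on the tool from outside, world axes, zero at the start; "torque": the same for the moment, N m; "finger_gap": finger opening in mm.
Only numpy, scipy, OpenCV 4.12 (cv2) and the standard library are available. Lean on these libraries where they do the work, as an engineer would, in place of code of your own. Each camera call takes 0.05 s, during which the arm holds its last target.

## Working session

There is one attempt and no reset: what is moved stays moved. The work goes in short steps, Python scripts to look and compute and a tool call to move; the robot and the scene stay as the last step left them, time stands still between calls to the robot, and variables do not carry over. Pictures are saved under pics/ and viewed, and the job is handed in when it is done.

Besides the shell and the picture viewer there is one more tool, called as a command line: name --pt "numbers of a row" for each row, then --argument value for the rest. play_rows: Moves the arm, as the interface text tells. Shift numbers are shares of 0.08 m and turn numbers shares of 60 degrees, none past 1 either way. Its arguments: {"type":"object","properties":{"plan":{"type":"array","items":{"type":"array","items":{"type":"number","minimum":-1,"maximum":1}}},"force":{"type":"number"}},"required":["plan"]}

```bash
ls; mkdir -p pics; python3 - <<'E'
from station import arm
import cv2
print(arm.state())
for n in ("side","top"):
    c=arm.capture(n)
    cv2.imwrite(f"pics/{n}0.png",c["frame"][:,:,::-1])
    print(n,c["mtx"],c["k1"],c["origin"],c["attitude"])
E
```

```text
pics
{'t': 0.0, 'joints': array([ 1.08400974,  0.46834249, -0.01159067,  1.60364177,  0.00601147,
        1.07141073, -0.05629613]), 'qvel': array([-1.78035302e-04,  6.77877847e-04,  1.82478175e-03, -2.24248974e-05,
       -7.65675966e-04,  6.33969484e-04, -4.93989969e-04]), 'joint_torque': array([-6.27161498e-04, -5.32394707e+01,  2.13423773e-02, -2.51300526e+01,
        1.14939074e-02,  7.85358483e-03, -1.20756388e-05]), 'tcp_pos': array([ 278.76488414, -586.54911096,  224.75333784]), 'ee_rot': array([-8.44396423e-04,  9.75489338e-01,  2.20044929e-01, -2.62028528e-04]), 'ft_force': array([-0.57173944,  0.70589932,  0.49996379]), 'torque': array([-0.06093106,  0.0295135 ,  0.04015412]), 'finger_gap': 85.34726320777969}
side [[348.69243551   0.         260.10451321]
 [  0.         348.69243551 190.5285484 ]
 [  0.           0.           1.        ]] -0.07444885276492962 [359.58870981 758.18471946 519.87654669] [-0.05330043 -0.03124726  0.49269957  0.86800335]
top [[441.83022777   0.         261.87936177]
 [  0.         441.83022777 187.06609552]
 [  0.           0.           1.        ]] -0.1399333805747813 [ 317.82187671  -51.23878574 1302.89158578] [ 0.70765695  0.04703397 -0.04516506 -0.70354073]
```

View pics/top0.png

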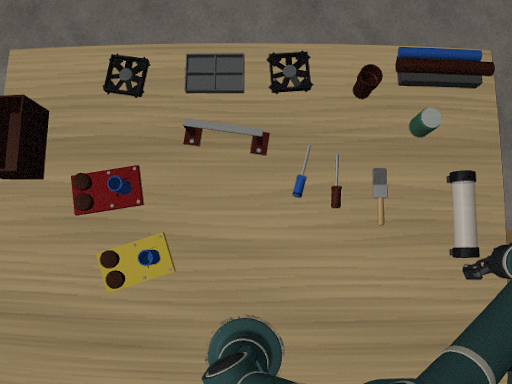

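View pics/side0.png

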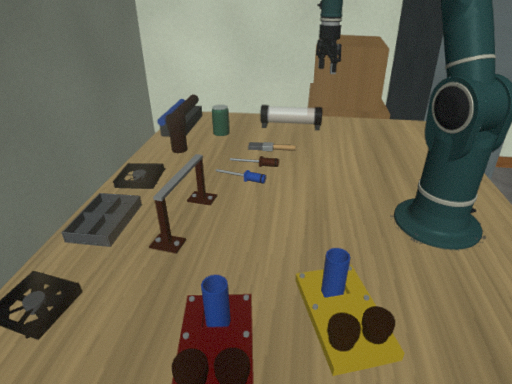

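```bash
cat > h.py <<'E'
import numpy as np, cv2
from scipy.spatial.transform import Rotation as R
from station import arm
def cam(n):
    c=arm.capture(n); q=np.array(c["attitude"]); c["R"]=R.from_quat(q[[1,2,3,0]]).as_matrix(); return c
def ray(c,uv):
    p=cv2.undistortPoints(np.float64(uv).reshape(-1,1,2),c["mtx"],np.array([c["k1"],0,0,0.])).reshape(-1,2)
    d=np.c_[p[:,0],-p[:,1],-np.ones(len(p))]@c["R"].T
    return np.array(c["origin"]),d/np.linalg.norm(d,axis=1)[:,None]
def plane(c,uv,z):
    o,d=ray(c,uv); return o+d*((z-o[2])/d[:,2])[:,None]
def proj(c,P):
    P=(np.atleast_2d(P)-c["origin"])@c["R"]; 
    P=P*[1,-1,-1]
    return cv2.projectPoints(P,np.zeros(3),np.zeros(3),c["mtx"],np.array([c["k1"],0,0,0.]))[0].reshape(-1,2)
def tri(c1,a,c2,b):
    o1,d1=ray(c1,a);o2,d2=ray(c2,b);d1=d1[0];d2=d2[0]
    s=np.linalg.lstsq(np.c_[d1,-d2],o2-o1,rcond=None)[0]
    return (o1+s[0]*d1+o2+s[1]*d2)/2, np.linalg.norm(o1+s[0]*d1-o2-s[1]*d2)
def show(c,name,box=None,k=1):
    f=c["frame"][:,:,::-1]
    if box: f=f[box[1]:box[3],box[0]:box[2]]
    cv2.imwrite("pics/"+name,cv2.resize(f,None,fx=k,fy=k,interpolation=cv2.INTER_NEAREST))
def blobs(c,lo,hi,box,amin=15):
    hsv=cv2.cvtColor(c["frame"],cv2.COLOR_RGB2HSV)
    m=cv2.inRange(hsv,np.array(lo),np.array(hi)); k=np.zeros_like(m); k[box[1]:box[3],box[0]:box[2]]=1; m=m*k
    n,l,s,ce=cv2.connectedComponentsWithStats(m)
    return [(s[i].tolist(),ce[i],l==i) for i in range(1,n) if s[i][4]>=amin]
E
python3 - <<'E'
from h import *
t=cam("top"); s=cam("side")
show(t,"t1.png",(60,100,360,310),2.6); 
show(t,"t1b.png",(170,105,350,215),4.4); 
show(s,"s1.png",(130,130,330,270),4)
for n,c,b in(("top",t,(50,130,350,300)),("side",s,(150,160,420,345))):
    for st,ce,m in blobs(c,(100,120,40),(130,255,255),b):
        print(n,st,ce)
E
```

```text
top [293, 175, 13, 22, 175] [299.01714286 185.38857143]
top [108, 176, 23, 18, 305] [118.73114754 184.92786885]
top [138, 250, 22, 15, 265] [148.44150943 256.87924528]
side [244, 171, 21, 12, 163] [253.5398773  176.53374233]
side [322, 248, 28, 49, 1015] [335.02364532 271.83152709]
side [201, 275, 29, 52, 1210] [215.55206612 301.0892562 ]
```

View pics/t1b.png

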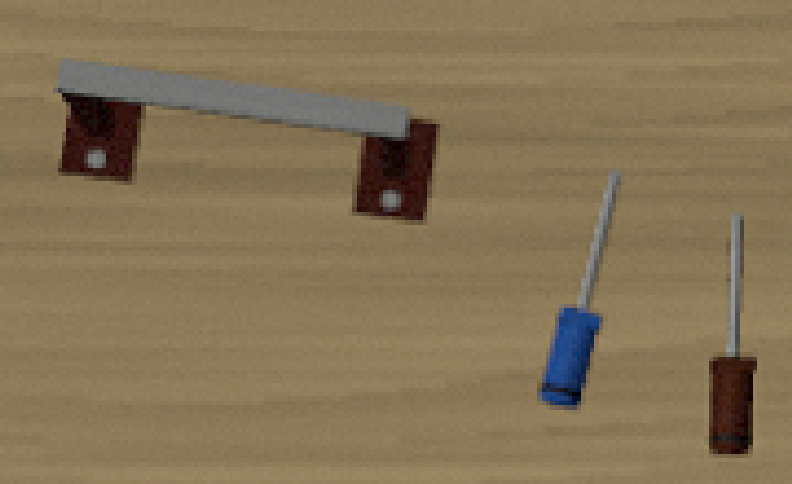

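View pics/s1.png

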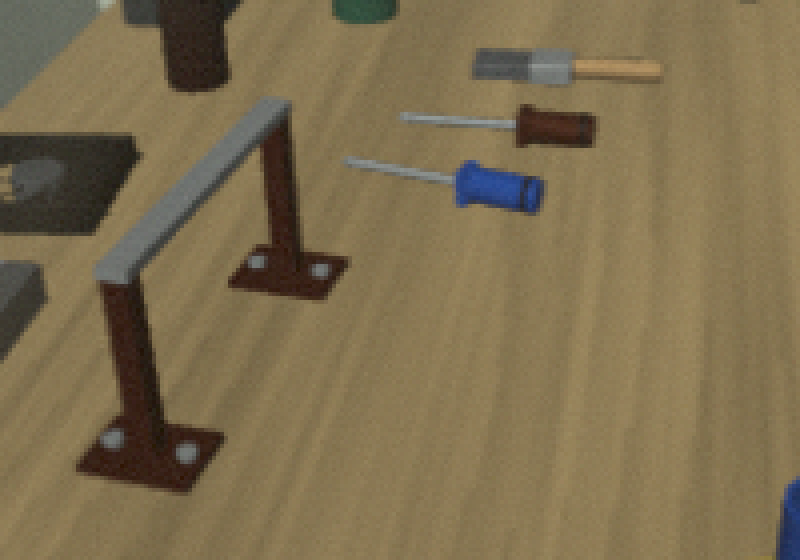

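View pics/t1.png

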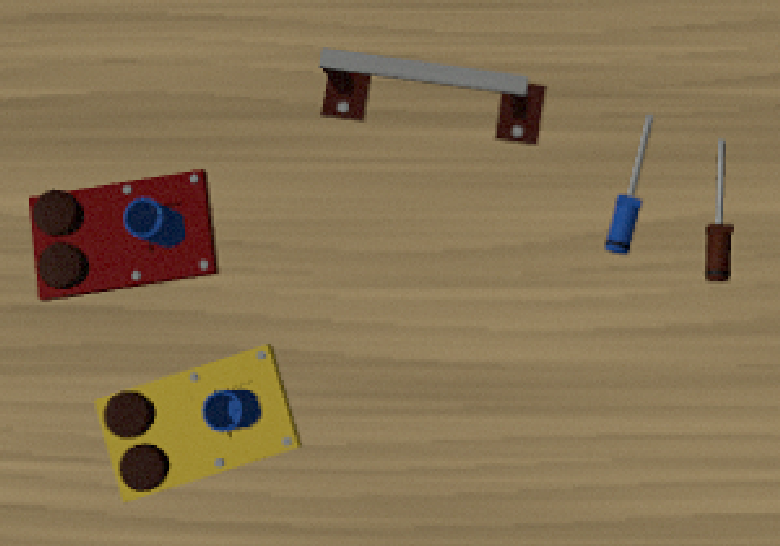

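```bash
python3 - <<'E'
from h import *
t=cam("top"); s=cam("side")
up=lambda p,z:plane(t,p,z)[:, :2]
a=up([(301.8,175.9),(297.5,197),(309.8,144.3),(299.02,185.39)],14)
print("guard,end,tip,handle centroid",a.round(1)); d=a[2]-a[1]; print("len",np.linalg.norm(d),"yaw",np.degrees(np.arctan2(d[1],d[0])))
u=d/np.linalg.norm(d); print("origin from end",a[1]+32*u,"from tip",a[2]-132*u)
b=up([(184.1,118.6),(183,125.9),(262,136.1),(263.4,129.1)],133); print("bar",b.round(1),"mid",b.mean(0))
e=(b[1]-b[2]); print("len",np.linalg.norm(e),"bar y dir deg",np.degrees(np.arctan2(e[1],e[0]))-90)
# bar mask
hsv=cv2.cvtColor(t["frame"],cv2.COLOR_RGB2HSV)
m=cv2.inRange(hsv,np.array((0,0,90)),np.array((180,45,255)));k=np.zeros_like(m);k[112:142,178:268]=1;m*=k
n,l,st,ce=cv2.connectedComponentsWithStats(m);i=1+st[1:,4].argmax();print(st[i])
ys,xs=np.nonzero(l==i);P=up(np.c_[xs,ys].astype(float),133);r=cv2.minAreaRect(P.astype(np.float32));print("barrect",r,P.mean(0))
# pipe rim
print("rim top", up([(115,183.8)],100), "side rim", plane(s,[(214.5,282)],100))
for x in blobs(s,(100,120,40),(130,255,255),(190,265,240,335)): 
    yy,xx=np.nonzero(x[2])
    print([ (v,xx[yy==v].min(),xx[yy==v].max()) for v in range(yy.min(),yy.min()+20,2)])
show(s,"s2.png",(180,260,260,340),7); show(t,"t2.png",(65,155,155,220),8)
# side check of the driver
sp=np.array([(130+345/4,130+160/4),(130+542/4,130+193/4)]);print("side tip,end",plane(s,sp,14)[:,:2].round(1))
print(proj(s,[[*a[3],14],[*a[2],14]]))
E
```

```text
guard,end,tip,handle centroid [[ 520.9 -165.1]
 [ 458.1 -152.1]
 [ 616.7 -189.7]
 [ 492.6 -156.7]]
len 162.94070526158558 yaw -13.369289594444503
origin from end [ 489.26241352 -159.46819875] from tip [ 488.23182572 -159.22326177]
bar [[659.9 167.3]
 [639.2 169.6]
 [611.  -47.2]
 [630.6 -50.9]] mid [635.18829612  59.69883437]
len 218.56616606075272 bar y dir deg -7.421891646022715
[183 118  80  18 575]
barrect ((636.6807250976562, 61.90113067626953), (219.83961486816406, 20.272676467895508), 81.8103256225586) [636.75320466  61.49770799]
rim top [[482.53839178 363.05230857]] side rim [[485.205886   359.67880293 100.        ]]
[(275, np.int64(214), np.int64(218)), (277, np.int64(208), np.int64(223)), (279, np.int64(205), np.int64(225)), (281, np.int64(203), np.int64(226)), (283, np.int64(202), np.int64(226)), (285, np.int64(201), np.int64(226)), (287, np.int64(202), np.int64(226)), (289, np.int64(202), np.int64(226)), (291, np.int64(203), np.int64(226)), (293, np.int64(203), np.int64(226))]
side tip,end [[ 617.5 -191.2]
 [ 457.7 -156.2]]
[[254.06137835 177.50305796]
 [216.40941384 170.22504076]]
```

View pics/s2.png

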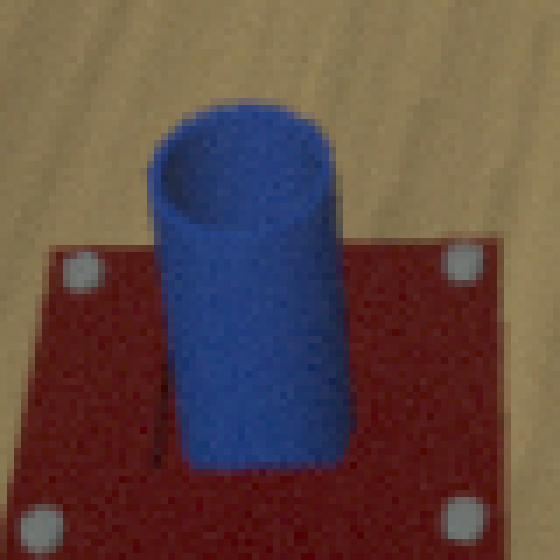

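View pics/t2.png

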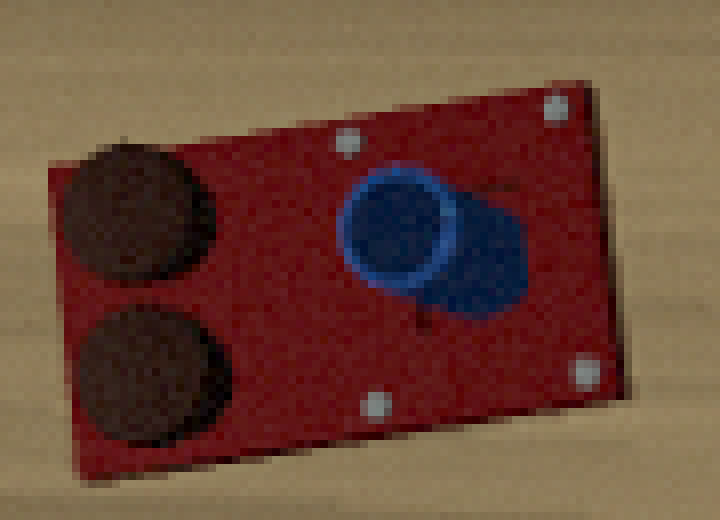

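play_rows --pt "0.22 0.45 0 -0.05 -1" --pt "0.4375 0.89 0 -0.107 -1"

```text
t: 0.55
tcp_pos: [314.2, -515.1, 225.4]
ee_rot: [-0.0, 0.987, 0.164, 0.0]
ft_force: [1.0, 0.3, 1.5]
finger_gap: 85.3
```

play_rows --pt "0.22 0.45 0 -0.05 -1" --pt "0.4375 0.89 0 -0.107 -1"

```text
t: 0.8
tcp_pos: [349.6, -443.4, 225.7]
ee_rot: [0.0, 0.994, 0.109, 0.0]
ft_force: [1.0, -1.1, -1.0]
finger_gap: 85.5
```

play_rows --pt "0.22 0.45 0 -0.05 -1" --pt "0.4375 0.89 0 -0.107 -1"

```text
t: 1.05
tcp_pos: [384.6, -372.2, 225.8]
ee_rot: [0.0, 0.999, 0.053, 0.0]
ft_force: [0.3, 0.1, 0.0]
finger_gap: 85.4
```

play_rows --pt "0.22 0.45 0 -0.05 -1" --pt "0.4375 0.89 0 -0.107 -1"

```text
t: 1.3
tcp_pos: [419.6, -301.0, 225.9]
ee_rot: [0.0, 1.0, -0.003, 0.0]
ft_force: [1.3, 0.4, 0.2]
finger_gap: 85.3
```

play_rows --pt "0.22 0.45 0 -0.05 -1" --pt "0.4375 0.89 0 -0.107 -1"

```text
t: 1.55
tcp_pos: [454.6, -229.8, 225.9]
ee_rot: [0.0, 0.998, -0.059, 0.0]
ft_force: [-0.1, -0.3, 1.0]
finger_gap: 85.7
```

play_rows --pt "0.22 0.45 0 -0.05 -1" --pt "0.4375 0.89 0 -0.107 -1" --pt "0.4375 0.89 -0.5 -0.107 -1" --pt "0.4375 0.89 -1 -0.107 -1" --pt "0.4375 0.89 -1 -0.107 -1"

```text
t: 2.17
tcp_pos: [486.9, -159.1, 143.4]
ee_rot: [-0.001, 0.993, -0.114, -0.003]
ft_force: [0.6, 0.5, -0.2]
finger_gap: 85.2
```

```bash
python3 - <<'E'
from h import *
t=cam("top"); s=cam("side"); print(arm.state()["tcp_pos"],arm.state()["t"])
show(t,"t3.png",(240,110,360,230),5); show(s,"s3.png",(190,90,310,210),5)
E
```

```text
[ 489.62705363 -160.05678538  146.55236077] 2.275
```

View pics/t3.png

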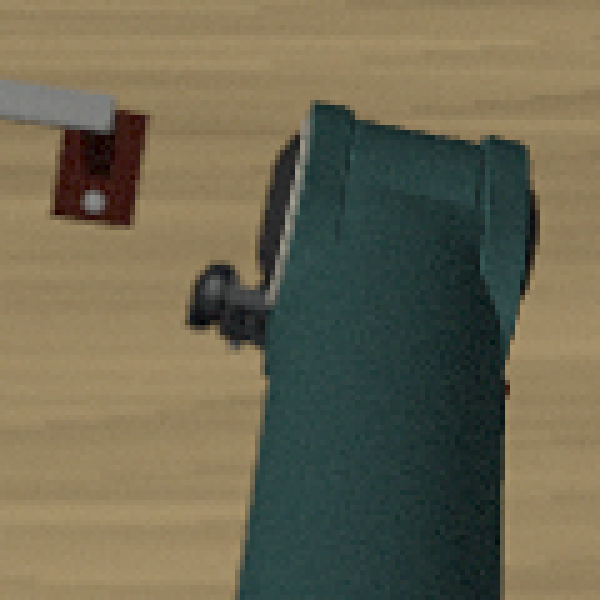

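View pics/s3.png

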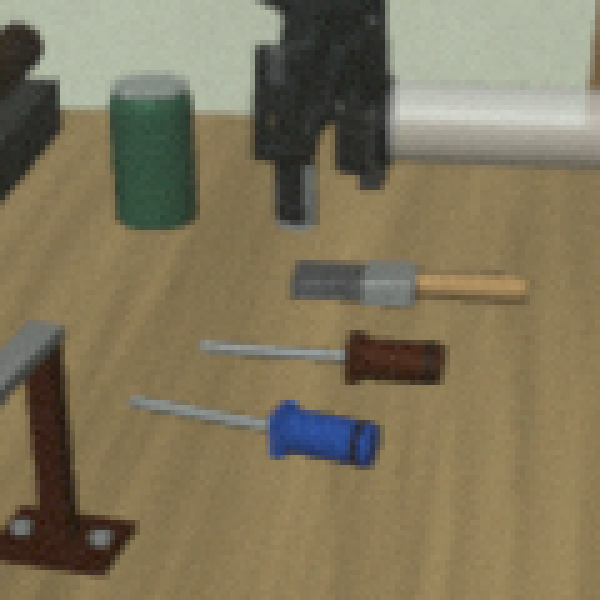

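play_rows --pt "0 0 -0.4 0 -0.4" --pt "0 0 -0.8 0 -0.4" --pt "0 0 -0.8 0 -0.4" --force 20

```text
t: 2.65
tcp_pos: [488.7, -159.9, 81.7]
ee_rot: [-0.0, 0.993, -0.114, -0.001]
ft_force: [-0.2, -0.1, 0.3]
finger_gap: 59.3
```

play_rows --pt "0 0 -0.3 0 -0.3" --pt "0 0 -0.55 0 -0.3" --pt "0 0 -0.7 0 -0.3" --pt "0 0 -0.77 0 -0.3" --pt "0 0 -0.77 0 -0.3"

```text
t: 3.28
tcp_pos: [489.5, -160.0, 20.6]
ee_rot: [0.0, 0.993, -0.114, 0.0]
ft_force: [-0.4, 0.5, 0.2]
finger_gap: 55.5
```

```bash
python3 - <<'E'
from h import *
s=cam("side"); print(arm.state()["tcp_pos"],arm.state()["t"],arm.state()["finger_gap"])
show(s,"s4.png",(190,110,310,210),5)
E
```

```text
[ 489.60938898 -160.00057485   20.78509122] 3.325 55.58500120806938
```

View pics/s4.png

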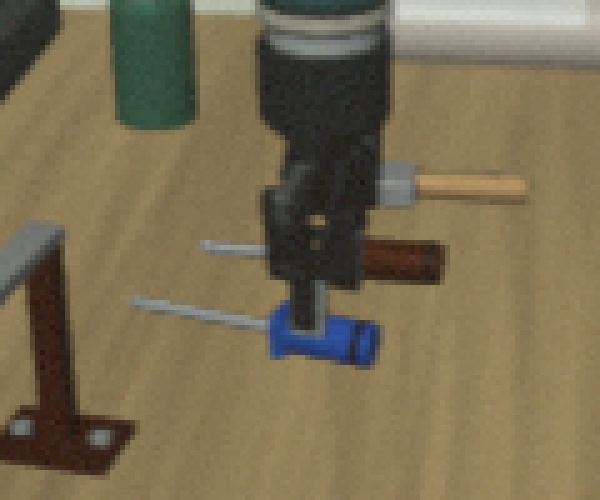

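```bash
python3 - <<'E'
from h import *
s=cam("side")
O=np.array([489.6,-160,14]);a=np.radians(-13);u=np.array([np.cos(a),np.sin(a),0]);n=np.array([-u[1],u[0],0])
f=lambda p:((proj(s,p)-[190,110])*5).round(0).tolist()
print(f([O,O-32*u,O+32*u,O+132*u]), "finger tip front/back", f([O+n*28+u*11+[0,0,-8],O+n*28-u*11+[0,0,-8],O+n*35+u*11+[0,0,-8],O+n*35-u*11+[0,0,-8]]))
E
```

```text
[[326.0, 335.0], [376.0, 344.0], [277.0, 327.0], [130.0, 301.0]] finger tip front/back [[292.0, 365.0], [327.0, 371.0], [288.0, 371.0], [322.0, 377.0]]
```

```bash
python3 - <<'E'
from h import *
s=cam("side"); show(s,"s5.png",(235,150,275,190),15)
O=np.array([489.6,-160,14]);a=np.radians(-13);u=np.array([np.cos(a),np.sin(a),0]);n=np.array([-u[1],u[0],0])
for z in (0,5,10,15,20,25,30): print(z,((proj(s,[O+n*28+[0,0,z-14]])-[235,150])*15).round(0).tolist(),((proj(s,[O+n*36+[0,0,z-14]])-[235,150])*15).round(0).tolist())
E
```

```text
0 [[253.0, 531.0]] [[239.0, 550.0]]
5 [[253.0, 509.0]] [[238.0, 528.0]]
10 [[253.0, 487.0]] [[238.0, 506.0]]
15 [[252.0, 465.0]] [[238.0, 484.0]]
20 [[252.0, 443.0]] [[237.0, 462.0]]
25 [[252.0, 421.0]] [[237.0, 439.0]]
30 [[251.0, 398.0]] [[236.0, 417.0]]
```

View pics/s5.png

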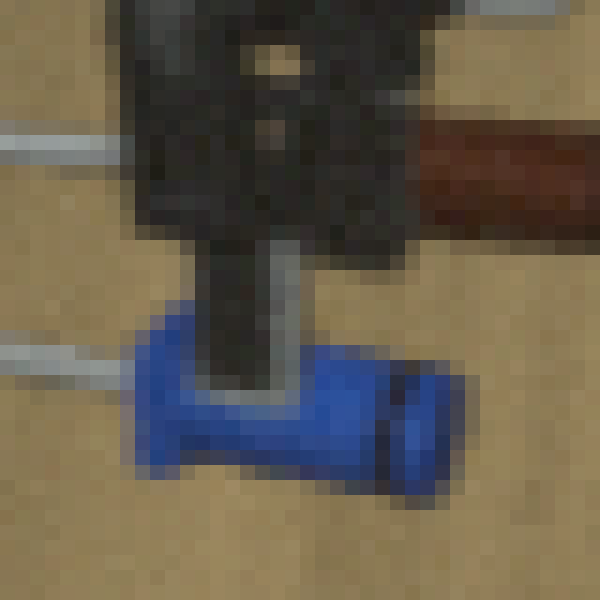

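```bash
python3 - <<'E'
from h import *
print(arm.tcp_to_tips, [x for x in dir(arm) if x[0]!='_'])
s=cam("side"); show(s,"s6.png",(225,60,300,190),4.6)
T=np.array([489.6,-160,20.7]);a=np.radians(-13);u=np.array([np.cos(a),np.sin(a),0]);n=np.array([-u[1],u[0],0])
f=lambda p:((proj(s,p)-[225,60])*4.6).round(0).tolist()
for w in (28,-28): print(w,f([T+n*w+[0,0,z] for z in (-17,-8,0,8,16,24,50)]))
st=arm.state();print(st["tcp_pos"],st["joints"],st["ft_force"])
E
```

```text
17.0 ['PlanningError', 'capture', 'hand_in', 'state', 'tcp_to_tips']
28 [[124.0, 572.0], [123.0, 560.0], [123.0, 549.0], [123.0, 538.0], [123.0, 527.0], [123.0, 516.0], [122.0, 479.0]]
-28 [[154.0, 533.0], [154.0, 521.0], [154.0, 511.0], [154.0, 500.0], [153.0, 489.0], [153.0, 479.0], [153.0, 443.0]]
[ 489.48122049 -160.01515427   20.68643994] [ 0.33118908  0.56213851 -0.09863352  2.05048892  0.10376171  0.53252033
 -1.64117419] [-0.60700437  0.75189178  0.21796632]
```

View pics/s6.png

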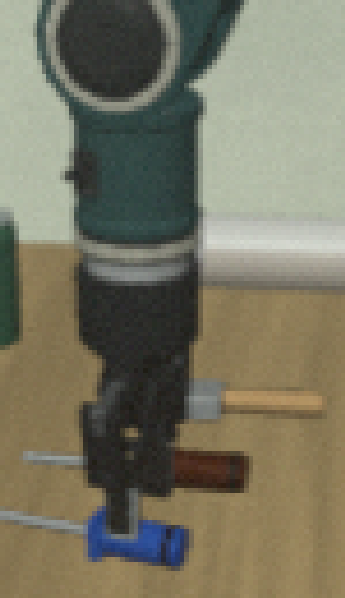

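play_rows --pt "0 0 0 0 0" --pt "0 0 0 0 0.1" --pt "0 0 0 0 0.1"

```text
t: 3.85
tcp_pos: [489.1, -159.8, 20.1]
ee_rot: [0.0, 0.993, -0.114, 0.0]
ft_force: [-0.3, -0.1, 0.1]
finger_gap: 38.5
```

```bash
python3 - <<'E'
from h import *
s=cam("side"); show(s,"s7.png",(225,140,275,190),12)
t=cam("top"); show(t,"t7.png",(250,120,350,220),6)
T=np.array([489.6,-160,20.7]);a=np.radians(-13);u=np.array([np.cos(a),np.sin(a),0]);n=np.array([-u[1],u[0],0])
f=lambda p:((proj(s,p)-[225,140])*12).round(0).tolist()
for w in (19,-19): print(w,f([T+n*w+[0,0,z] for z in (-17,-8,0,8,16,24,50)]))
st=arm.state();print(st["tcp_pos"],st["finger_gap"],st["ft_force"])
E
```

```text
19 [[336.0, 515.0], [335.0, 483.0], [335.0, 455.0], [334.0, 427.0], [334.0, 398.0], [333.0, 369.0], [332.0, 274.0]]
-19 [[389.0, 446.0], [388.0, 416.0], [388.0, 388.0], [388.0, 360.0], [388.0, 332.0], [388.0, 304.0], [387.0, 210.0]]
[ 489.04551497 -159.83737416   20.07392918] 38.180739602943085 [-1.06553645 -0.57682027 -0.86904799]
```

View pics/s7.png

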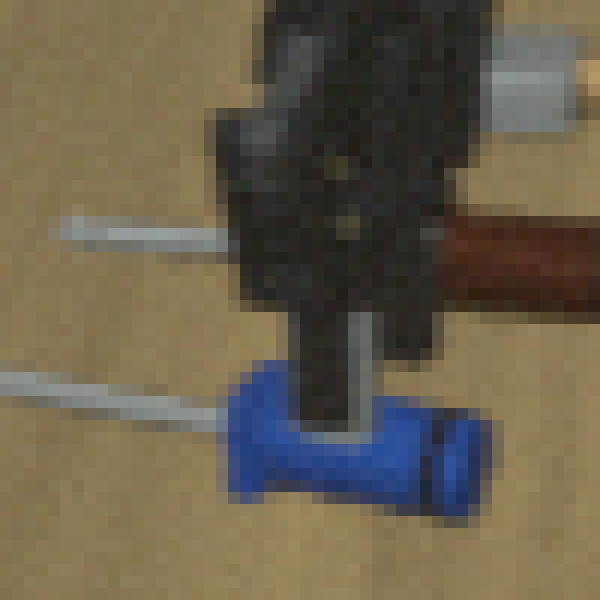

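View pics/t7.png

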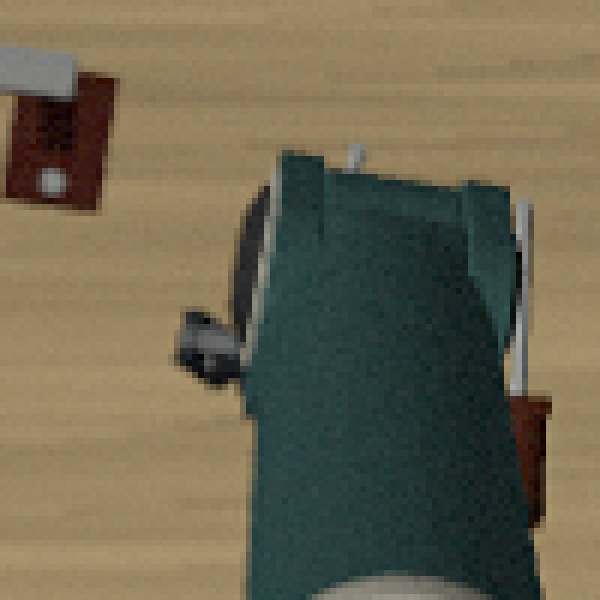

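play_rows --pt "0 0 -0.04 0 0.1" --pt "0 0 -0.075 0 0.1" --pt "0 0 -0.075 0 0.1"

```text
t: 4.32
tcp_pos: [488.8, -159.8, 13.7]
ee_rot: [-0.0, 0.993, -0.114, -0.0]
ft_force: [0.4, 0.1, -0.2]
finger_gap: 38.4
```

```bash
python3 - <<'E'
from h import *
s=cam("side"); show(s,"s8.png",(225,140,275,190),12)
st=arm.state();print(st["tcp_pos"],st["finger_gap"],st["ft_force"])
E
```

```text
[ 488.8910129  -159.82146768   13.86061162] 38.52888713659203 [-0.37576274  0.17405187 -0.4613376 ]
```

View pics/s8.png

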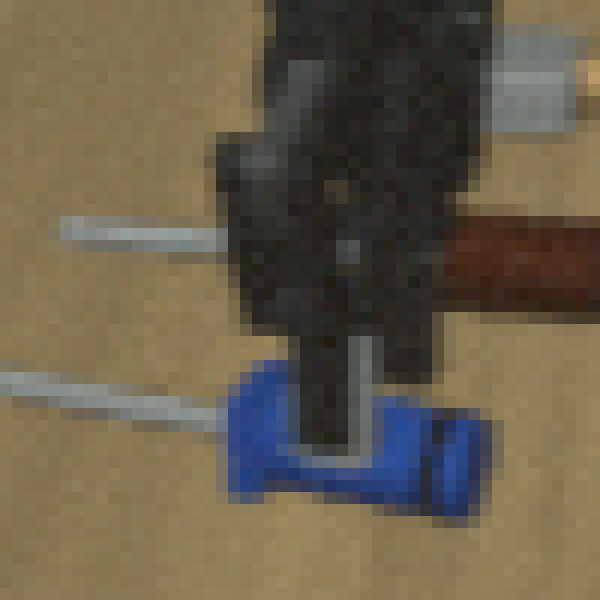

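play_rows --pt "0 0 -0.02 0 0.1" --pt "0 0 -0.04 0 0.1" --pt "0 0 -0.04 0 0.1"

```text
t: 4.75
tcp_pos: [488.9, -159.8, 10.8]
ee_rot: [-0.0, 0.993, -0.114, -0.0]
ft_force: [-0.6, -0.5, 0.2]
finger_gap: 38.1
```

play_rows --pt "0 0 -0.015 0 0.1" --pt "0 0 -0.03 0 0.1" --pt "0 0 -0.03 0 0.1"

```text
t: 5.12
tcp_pos: [489.0, -159.8, 8.4]
ee_rot: [-0.0, 0.993, -0.114, -0.0]
ft_force: [0.4, -0.7, -0.1]
finger_gap: 38.5
```

```bash
python3 - <<'E'
from h import *
s=cam("side"); show(s,"s9.png",(225,140,275,190),12)
st=arm.state();print(st["tcp_pos"],st["finger_gap"],st["ft_force"])
E
```

```text
[ 489.01997814 -159.8793145     8.4373986 ] 38.29079822612781 [-0.74212435 -1.04493629 -0.83368756]
```

View pics/s9.png

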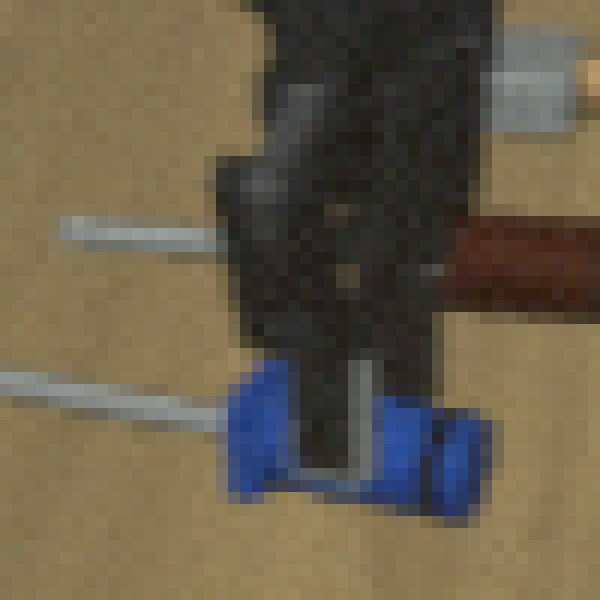

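play_rows --pt "0 0 -0.02 0 0.1" --pt "0 0 -0.04 0 0.1" --pt "0 0 -0.04 0 0.1"

```text
t: 5.55
tcp_pos: [489.0, -159.8, 5.1]
ee_rot: [-0.0, 0.993, -0.114, -0.0]
ft_force: [0.2, -0.0, 0.6]
finger_gap: 38.8
```

play_rows --pt "0 0 0 0 0.3" --pt "0 0 0 0 0.5" --pt "0 0 0 0 1" --pt "0 0 0 0 1" --pt "0 0 0 0 1" --force 20

```text
t: 6.18
tcp_pos: [489.1, -159.6, 5.4]
ee_rot: [-0.0, 0.993, -0.114, -0.0]
ft_force: [-1.3, 2.1, 3.6]
finger_gap: 27.2
```

```bash
python3 - <<'E'
from h import *
s=cam("side"); show(s,"s10.png",(225,140,275,190),12)
st=arm.state();print(st["tcp_pos"],st["finger_gap"],st["ft_force"])
E
```

```text
[ 489.0835278  -159.64561033    5.41074205] 27.33729133503621 [-0.70496265  2.11427363  3.49583367]
```

View pics/s10.png

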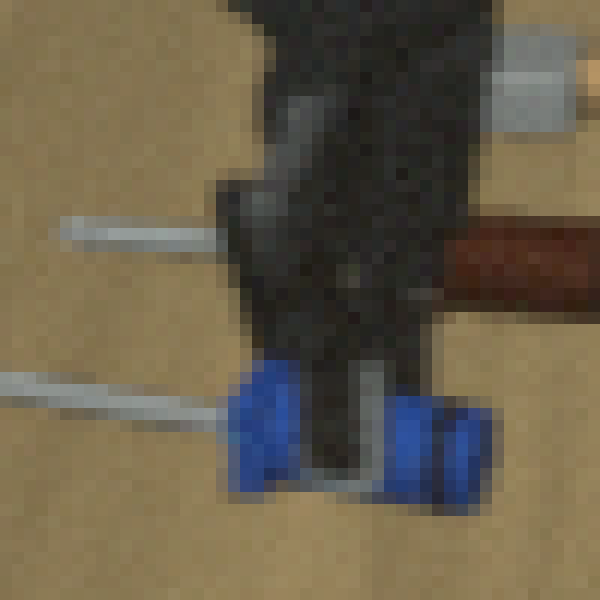

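play_rows --pt "0 0 0.1 0 1" --pt "0 0 0.3 0 1" --pt "-0.1 0 0.55 0 1" --pt "-0.3 0 0.8 0 1" --pt "-0.5 0 1 0 1"

```text
t: 6.85
tcp_pos: [449.0, -160.3, 87.0]
ee_rot: [0.0, 0.993, -0.114, 0.001]
ft_force: [-0.2, -0.7, -0.4]
finger_gap: 26.9
```

```bash
python3 - <<'E'
from h import *
s=cam("side"); show(s,"s11.png",(190,90,310,190),6.6)
st=arm.state();print(st["tcp_pos"],st["finger_gap"],st["ft_force"])
E
```

```text
[ 447.46733893 -160.64013483   88.23069416] 27.182630209125833 [-3.1143111  -0.71504754  0.21463305]
```

View pics/s11.png

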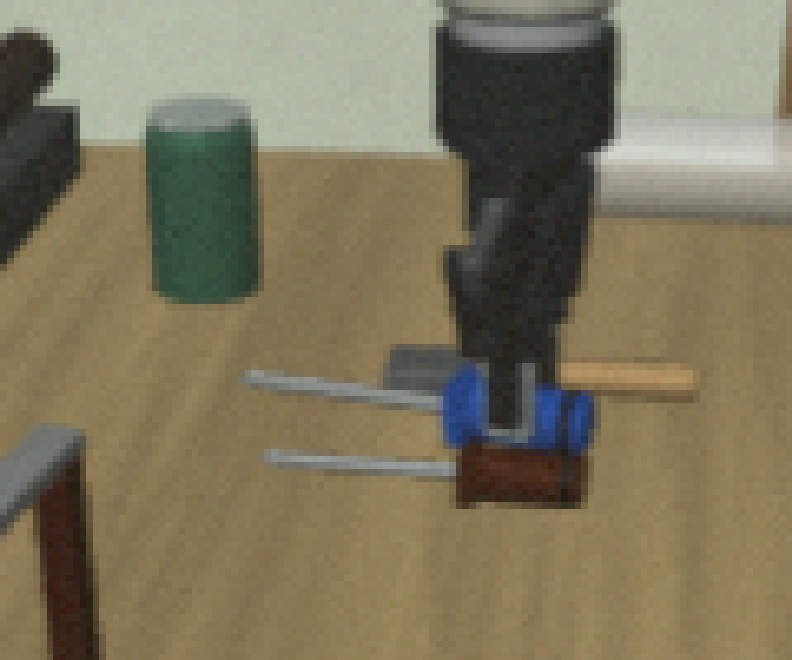

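```bash
python3 - <<'E'
from h import *
s=cam("side")
o,d=ray(s,[(190+518/6.6,90+410/6.6),(190+247/6.6,90+378/6.6)])
a=np.radians(-13);n=np.array([-np.sin(a),np.cos(a),0]); n=np.array([np.sin(-a),np.cos(a),0])
O=np.array([449,-160.,0])
for i in range(2): 
    k=((O-o)@n)/(d[i]@n); print(o+k*d[i])
E
```

```text
[ 450.0146994  -160.23426181   98.58759023]
[ 577.35078814 -189.63211429   94.3817067 ]
```

play_rows --pt "0 0.2 0.05 0.03 1" --pt "0 0.5 0.12 0.06 1" --pt "0 0.8 0.16 0.087 1" --pt "0 1 0.17 0.087 1"

```text
t: 7.45
tcp_pos: [449.3, -76.9, 98.9]
ee_rot: [-0.0, 0.998, -0.067, -0.0]
ft_force: [0.1, -0.7, -0.5]
finger_gap: 27.1
```

play_rows --pt "0 0.3 0 0 1" --pt "0 0.65 0 0 1" --pt "0 1 0 0 1"

```text
t: 7.82
tcp_pos: [448.8, 2.0, 98.6]
ee_rot: [-0.0, 0.998, -0.068, -0.0]
ft_force: [0.5, 0.0, -1.4]
finger_gap: 27.2
```

play_rows --pt "0.03 0.35 0 0 1" --pt "0.1 0.7 0 0 1" --pt "0.2 0.95 0 0 1" --pt "0.23 1 0 0 1" --pt "0.23 1 0 0 1"

```text
t: 8.45
tcp_pos: [467.1, 80.1, 98.6]
ee_rot: [0.0, 0.998, -0.068, -0.0]
ft_force: [-0.6, 0.2, -1.6]
finger_gap: 27.1
```

```bash
python3 - <<'E'
from h import *
t=cam("top");s=cam("side"); show(s,"s12.png",(140,90,320,260),4); show(t,"t12.png",(160,100,290,220),5)
st=arm.state();print(st["tcp_pos"],st["ee_rot"],st["finger_gap"],st["ft_force"],st["t"])
E
```

```text
[467.00076243  79.24530882  98.67924074] [ 3.61294239e-04  9.97602522e-01 -6.92020357e-02 -3.94920304e-04] 26.697639352068745 [ 0.17063328  0.49254189 -1.23338795] 8.55
```

View pics/s12.png

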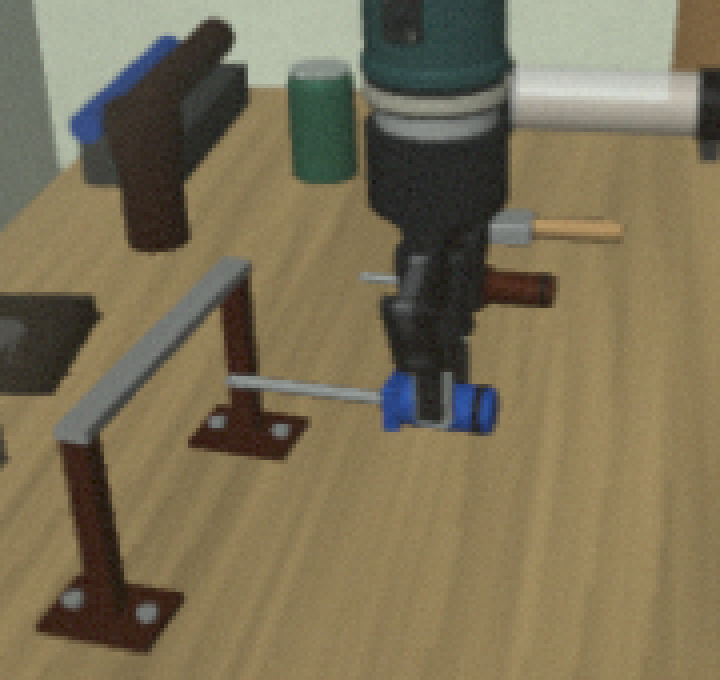

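View pics/t12.png

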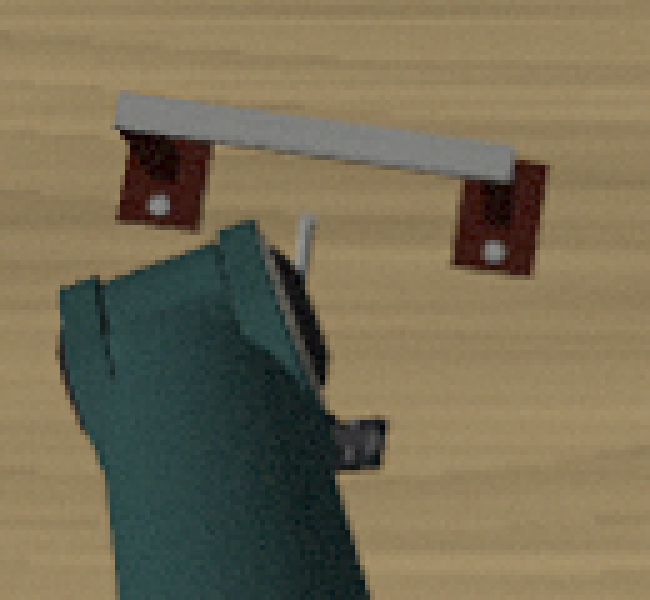

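```bash
python3 - <<'E'
from h import *
s=cam("side");t=cam("top")
P,e=tri(t,[(221.6,143.2)],s,[(198,185.25)]);print("tip",P,e)
st=arm.state();print(st["tcp_pos"],st["joints"])
O=st["tcp_pos"].copy()
a=np.radians(-7.8);bx=np.array([np.cos(a),np.sin(a),0]);by=np.array([-bx[1],bx[0],0])
o,d=ray(s,[(250,190.6)]);k=((O-o)@by)/(d[0]@by);print("handle",o+k*d[0])
B=np.array([636,61,0])
for n,Q in(("tip",P),("O",O)): print(n,(Q-B)@bx,(Q-B)@by)
E
```

```text
tip [596.1495247   64.73217618 106.73034506] 1.4586774874705313
[467.14596991  79.18235642  98.79572626] [-0.05758804  0.37742408 -0.21309847  2.11178051  0.12726781  0.66470923
 -2.06624587]
handle [468.07538138  79.05504289 109.45658485]
tip -39.98828676816652 -1.7106845770450545
O -169.7593945722582 -4.901990989316407
```

play_rows --pt "0.2 -0.027 0 0 1" --pt "0.5 -0.068 0 0 1" --pt "0.8 -0.109 0 0 1" --pt "0.985 -0.135 0 0 1" --pt "0.985 -0.135 0 0 1"

```text
t: 9.28
tcp_pos: [547.2, 68.8, 98.7]
ee_rot: [-0.0, 0.998, -0.069, 0.0]
ft_force: [-0.3, -0.5, -0.8]
finger_gap: 27.1
```

```bash
python3 - <<'E'
from h import *
t=cam("top");s=cam("side"); show(s,"s13.png",(140,90,320,260),4); show(t,"t13.png",(160,100,290,220),5)
st=arm.state();print(st["tcp_pos"],st["ee_rot"],st["finger_gap"],st["ft_force"],st["t"])
E
```

```text
[545.46176487  69.29685731  98.5630354 ] [ 1.05773182e-04  9.97638595e-01 -6.86786886e-02 -6.77774659e-04] 27.08623316441423 [ 0.40050393 -0.26125862 -1.00942512] 9.375
```

View pics/s13.png

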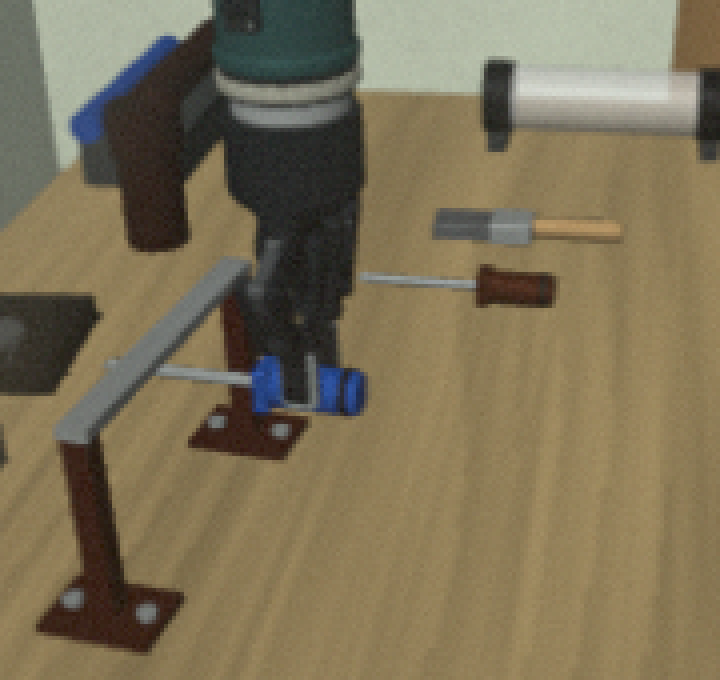

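View pics/t13.png

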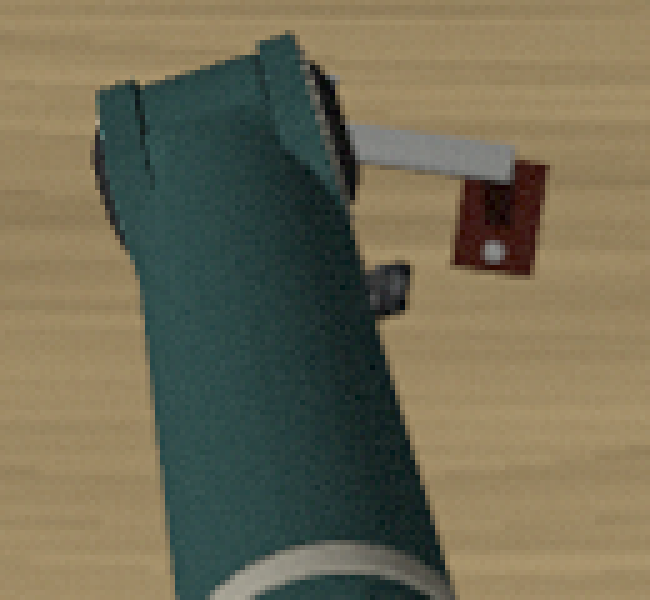

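play_rows --pt "0 0 0.13 0 1" --pt "0 0 0.27 0 1" --pt "0.021 -0.003 0.41 0 1" --pt "0.04 -0.006 0.5 0 1" --pt "0.04 -0.006 0.5 0 1"

```text
t: 10.0
tcp_pos: [549.9, 68.9, 139.7]
ee_rot: [-0.0, 0.998, -0.069, 0.001]
ft_force: [0.3, 0.1, -2.3]
finger_gap: 27.1
```

```bash
python3 - <<'E'
from h import *
s=cam("side"); show(s,"s14.png",(140,90,320,260),4)
st=arm.state();print(st["tcp_pos"],st["ee_rot"],st["finger_gap"],st["ft_force"],st["t"])
E
```

```text
[549.65221965  68.88480277 139.21452403] [-5.80957187e-05  9.97637335e-01 -6.86995266e-02  3.45793967e-04] 26.770978767760283 [-0.45335428  0.03972036 -2.24372705] 10.05
```

View pics/s14.png

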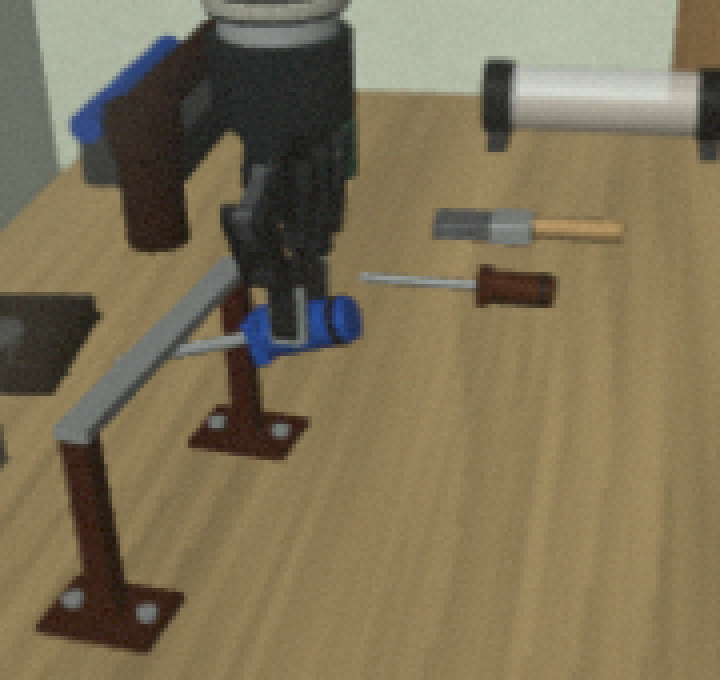

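play_rows --pt "0.066 -0.009 0.161 0 1" --pt "0.157 -0.021 0.31 0 1" --pt "0.274 -0.037 0.44 0 1" --pt "0.41 -0.056 0.546 0 1" --pt "0.41 -0.056 0.546 0 1"

```text
t: 10.68
tcp_pos: [583.7, 64.3, 183.4]
ee_rot: [-0.0, 0.998, -0.069, 0.001]
ft_force: [-0.6, 0.4, -2.1]
finger_gap: 25.9
```

```bash
python3 - <<'E'
from h import *
s=cam("side"); show(s,"s15.png",(140,90,320,260),4)
st=arm.state();print(st["tcp_pos"],st["ee_rot"],st["finger_gap"],st["ft_force"],st["t"])
E
```

```text
[582.6426377   64.35767541 182.63024026] [-7.59745548e-05  9.97629241e-01 -6.88177609e-02  9.19535328e-05] 25.998245042425808 [-0.62983474  0.69861024 -2.40087601] 10.725
```

View pics/s15.png

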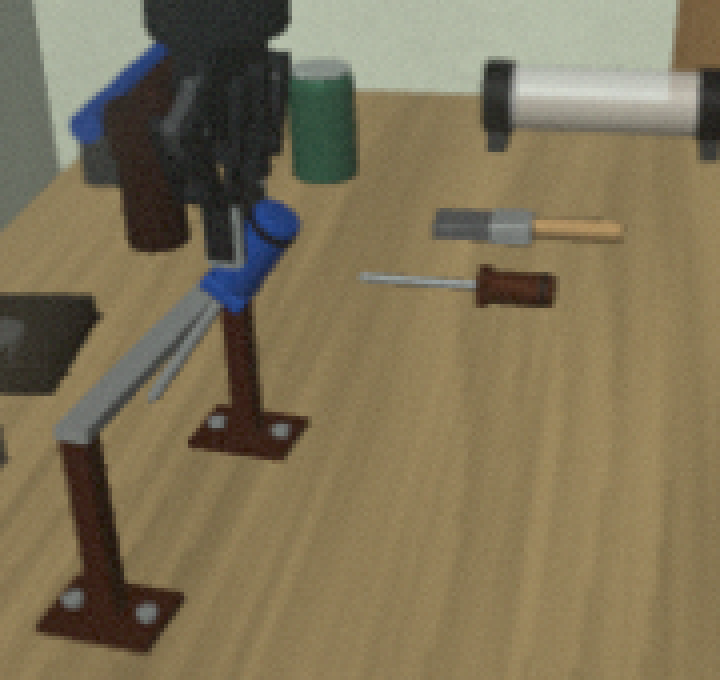

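```bash
python3 - <<'E'
from h import *
s=cam("side");show(s,"s16.png",(175,120,220,195),8)
a=np.radians(-7.8);bx=np.array([np.cos(a),np.sin(a),0]);by=np.array([-bx[1],bx[0],0]);B=np.array([636,61,0])
T=arm.state()["tcp_pos"];print("tcp",(T-B)@bx,(T-B)@by,T[2])
def P(uv,off=0):
    o,d=ray(s,[(140+uv[0]/4,90+uv[1]/4)]);k=((T+by*off-o)@by)/(d[0]@by);q=o+k*d[0];return np.round([(q-B)@bx,q[2]],1)
for n,uv in dict(tail=(274,224),guardfront=(224,292),tip=(154,400)).items(): print(n,P(uv))
print("fingertip outer near", P((224,262),20),P((224,262),13))
E
```

```text
tcp -53.822289713328075 -3.9293237372903853 182.2967855636165
tail [-75.2 210.7]
guardfront [-40.6 164.5]
tip [14.5 83.9]
fingertip outer near [-52.4 194. ] [-49.  190.4]
```

View pics/s16.png

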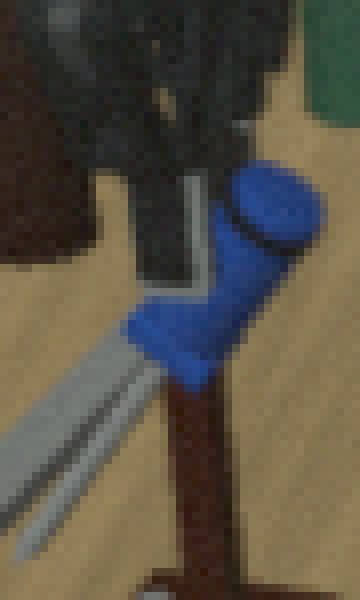

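play_rows --pt "0.05 -0.007 0.04 0 1" --pt "0.108 -0.015 0.075 0 1" --pt "0.175 -0.024 0.11 0 1" --pt "0.24 -0.033 0.142 0 1" --pt "0.24 -0.033 0.142 0 1"

```text
t: 11.4
tcp_pos: [601.9, 61.8, 194.1]
ee_rot: [-0.0, 0.998, -0.069, 0.0]
ft_force: [-1.4, -0.3, -1.3]
finger_gap: 25.8
```

```bash
python3 - <<'E'
from h import *
s=cam("side"); show(s,"s17.png",(165,100,235,200),6)
st=arm.state();print(st["tcp_pos"],st["finger_gap"],st["ft_force"],st["t"])
E
```

```text
[601.51823031  61.8673759  193.94989997] 25.841972543804342 [-2.62881609  0.42919582 -2.03119111] 11.45
```

View pics/s17.png

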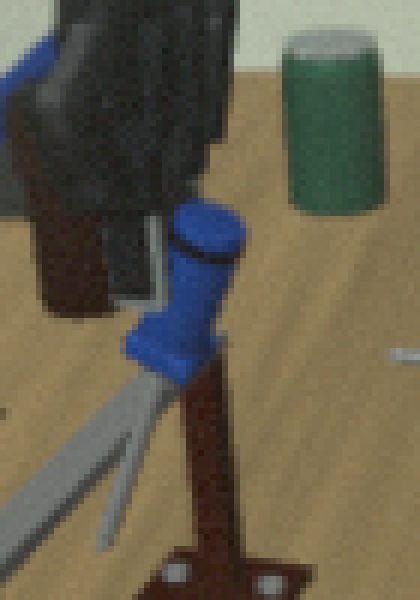

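```bash
cat >> h.py <<'E'
a=np.radians(-7.8);bx=np.array([np.cos(a),np.sin(a),0]);by=np.array([-bx[1],bx[0],0]);B=np.array([636,61,0])
def meas(s,pts,box,k,off=0):
    T=arm.state()["tcp_pos"];print("tcp",((T-B)@bx).round(1),((T-B)@by).round(1),T[2].round(1))
    for uv in pts:
        o,d=ray(s,[(box[0]+uv[0]/k,box[1]+uv[1]/k)]);kk=((T+by*off-o)@by)/(d[0]@by);q=o+kk*d[0];print(uv,np.round([(q-B)@bx,q[2]],1))
E
python3 - <<'E'
from h import *
s=cam("side")
meas(s,[(209,228),(158,360),(150,378),(103,548)],(165,100),6)
meas(s,[(110,303),(160,303)],(165,100),6,20)
meas(s,[(110,303),(160,303)],(165,100),6,13)
E
```

```text
tcp -34.5 -3.8 193.8
(209, 228) [-56.1 227.7]
(158, 360) [-29.6 170.9]
(150, 378) [-25.3 162.7]
(103, 548) [ 4.8 81.6]
tcp -34.5 -3.8 193.8
(110, 303) [-22.9 202.8]
(160, 303) [-43.3 205. ]
tcp -34.5 -3.8 193.8
(110, 303) [-19.1 199.3]
(160, 303) [-39.7 201.6]
```

play_rows --pt "-0.15 0.02 0 0 1" --pt "-0.35 0.048 0 0 1" --pt "-0.495 0.068 -0.1 0 1" --pt "-0.495 0.068 -0.35 0 1" --pt "-0.495 0.068 -0.6 0 1"

```text
t: 12.12
tcp_pos: [561.6, 67.1, 145.5]
ee_rot: [0.0, 0.998, -0.069, 0.001]
ft_force: [0.1, 0.2, -1.8]
finger_gap: 25.6
```

```bash
python3 - <<'E'
from h import *
s=cam("side"); show(s,"s18.png",(165,100,285,220),5)
st=arm.state();print(st["tcp_pos"],st["finger_gap"],st["ft_force"],st["t"])
E
```

```text
[559.78351376  66.78690631 142.67276117] 25.44759765594083 [-0.90892466 -0.69182735 -3.10993681] 12.175
```

View pics/s18.png

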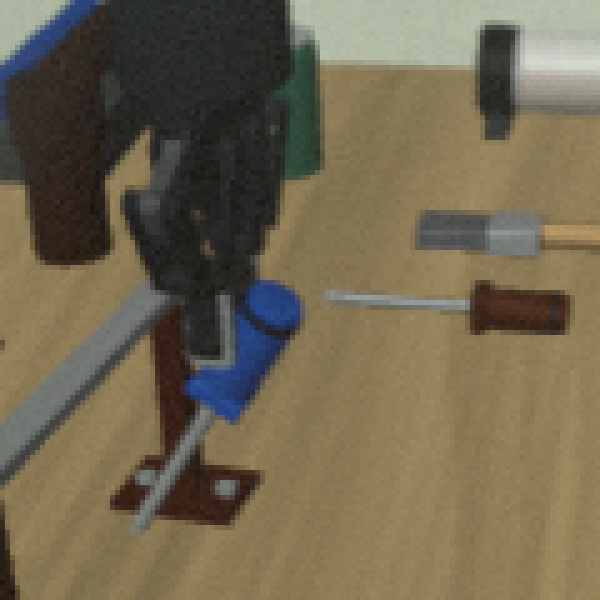

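```bash
python3 - <<'E'
from h import *
s=cam("side")
meas(s,[(273,298),(212,398),(138,530)],(165,100),5)
meas(s,[(190,362),(232,362)],(165,100),5,13)
E
```

```text
tcp -76.2 -4.6 143.7
(273, 298) [-99.2 179.9]
(212, 398) [-65.1 123.9]
(138, 530) [-18.4  42. ]
tcp -76.2 -4.6 143.7
(190, 362) [-61.8 149.2]
(232, 362) [-82.5 152. ]
```

play_rows --pt "0 0 -0.25 0 1" --pt "-0.03 0.004 -0.48 0 1" --pt "-0.26 0.036 -0.65 0 1" --pt "-0.45 0.062 -0.82 0 1" --pt "-0.6 0.082 -0.95 0 1"

```text
t: 12.85
tcp_pos: [513.8, 73.9, 70.1]
ee_rot: [-0.0, 0.998, -0.069, 0.001]
ft_force: [1.1, -0.6, -0.8]
finger_gap: 24.2
```

```bash
python3 - <<'E'
from h import *
s=cam("side"); show(s,"s19.png",(165,120,285,240),5)
st=arm.state();print(st["tcp_pos"],st["finger_gap"],st["ft_force"],st["t"])
E
```

```text
[511.1959623   73.94370411  68.76228004] 24.052468515068036 [-3.01401892 -0.71603756 -1.93806567] 12.9
```

View pics/s19.png

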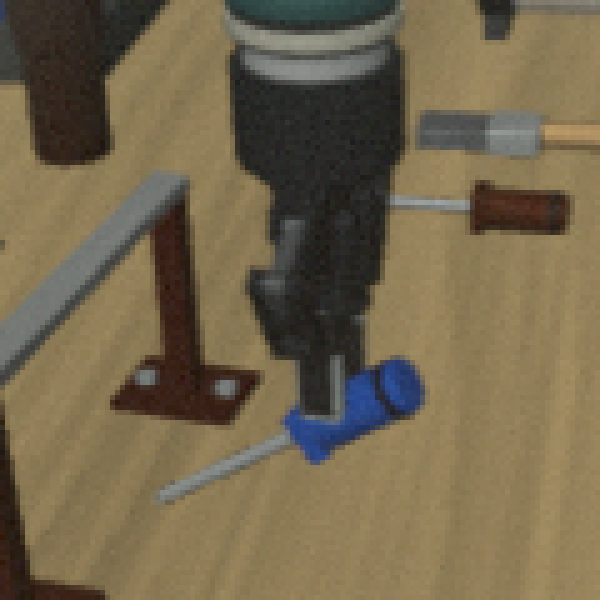

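play_rows --pt "-0.08 0.011 -0.2 0 1" --pt "-0.15 0.02 -0.38 0 1" --pt "-0.2 0.027 -0.54 0 1" --pt "-0.24 0.033 -0.65 0 1" --pt "-0.24 0.033 -0.65 0 1"

```text
t: 13.52
tcp_pos: [496.5, 76.2, 21.9]
ee_rot: [0.001, 0.998, -0.069, 0.002]
ft_force: [-9.3, -2.7, 42.4]
finger_gap: 0.1
```

```bash
python3 - <<'E'
from h import *
s=cam("side"); show(s,"s20.png",(165,120,285,240),5)
st=arm.state();print(st["tcp_pos"],st["finger_gap"],st["ft_force"],st["t"])
E
```

```text
[496.52817245  76.24195428  21.92827496] -0.235134192378837 [-9.03682238 -3.40414531 42.28191652] 13.575
```

View pics/s20.png

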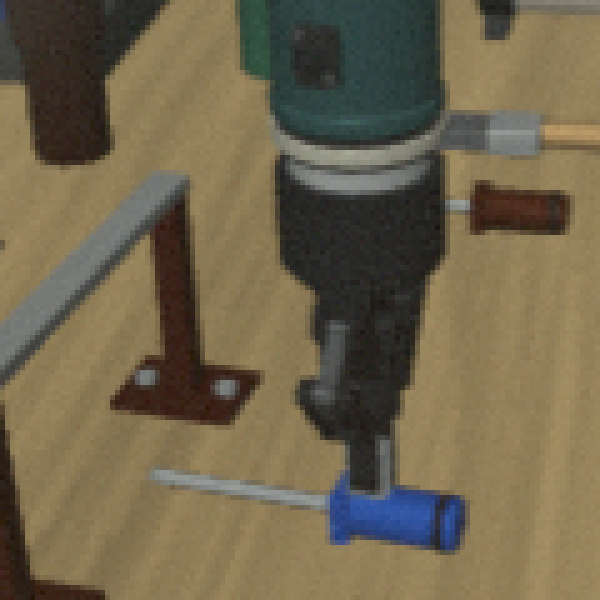

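play_rows --pt "0 0 0.2 0 1" --pt "0 0 0.6 0 0" --pt "0 0 0.8 0 -0.5" --pt "0 0 0.8 0 -0.5"

```text
t: 14.08
tcp_pos: [495.5, 76.5, 82.7]
ee_rot: [-0.0, 0.998, -0.069, 0.001]
ft_force: [-0.2, 0.2, -1.2]
finger_gap: 54.8
```

```bash
python3 - <<'E'
from h import *
s=cam("side"); t=cam("top"); show(s,"s21.png",(165,120,285,240),5); show(t,"t21.png",(160,100,290,220),5)
st=arm.state();print(st["tcp_pos"],st["finger_gap"],st["ft_force"],st["t"])
for c,b in((s,(160,160,290,240)),(t,(160,100,290,240))):
  for x in blobs(c,(100,120,40),(130,255,255),b): print(x[0],x[1])
E
```

```text
[494.21626624  76.21712023  81.23258853] 63.81221424193025 [-0.25420183 -0.49582789 -0.87056269] 14.175
[231, 214, 22, 15, 227] [240.76651982 221.84581498]
[253, 220, 4, 10, 33] [254.54545455 224.36363636]
```

View pics/s21.png

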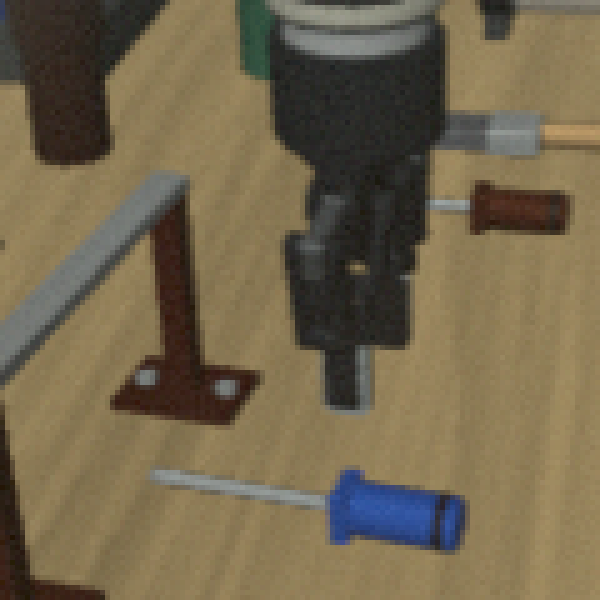

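View pics/t21.png

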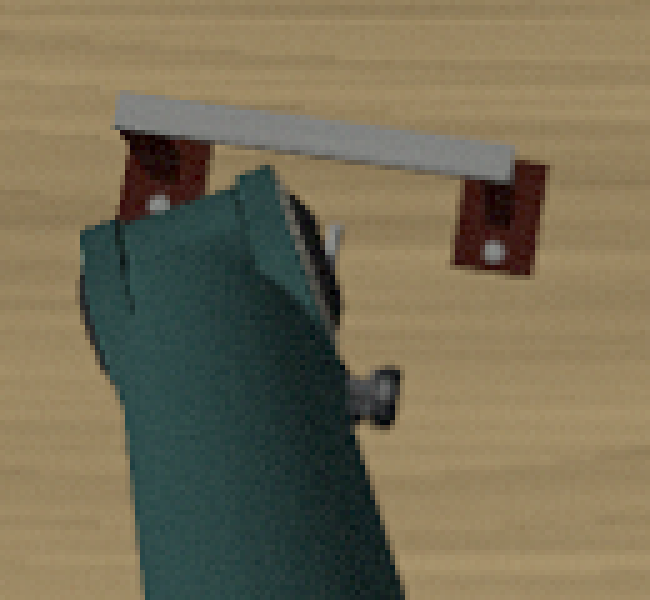

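```bash
python3 - <<'E'
from h import *
s=cam("side"); t=cam("top")
pt=plane(t,[(160+336/5,100+229/5)],14)[0]
ps=plane(s,[(165+153/5,120+475/5),(165+454/5,120+523/5),(165+332/5,120+504/5)],14)
print("top tip",pt.round(1)); print(ps.round(1)); d=ps[0]-ps[1]; print(np.linalg.norm(d),np.degrees(np.arctan2(d[1],d[0])))
u=d/np.linalg.norm(d); print("O from tail",ps[1]+32*u,"O from tip",ps[0]-132*u,"from top tip",pt-132*u)
print("blob centroid",plane(s,[(242.5,222.2)],14))
st=arm.state();print(st["tcp_pos"],st["joints"].round(2))
E
```

```text
top tip [610.6  57.   14. ]
[[612.7  57.4  14. ]
 [455.4  79.1  14. ]
 [517.4  70.8  14. ]]
158.78553335885533 -7.8537448245296115
O from tail [487.1153358   74.71984082  14.        ] O from tip [481.94978034  75.43237087  14.        ] from top tip [479.85532847  74.99919739  14.        ]
blob centroid [[489.20220842  73.25655548  14.        ]]
[493.90969794  76.20281839  80.85827268] [-0.05  0.44 -0.2   2.06  0.14  0.65 -2.06]
```

play_rows --pt "-0.127 -0.017 0 0 -0.3" --pt "-0.127 -0.017 -0.35 0 -0.3" --pt "-0.127 -0.017 -0.7 0 -0.3" --pt "-0.127 -0.017 -0.7 0 -0.3"

```text
t: 14.78
tcp_pos: [481.9, 74.6, 24.1]
ee_rot: [0.001, 0.998, -0.069, -0.003]
ft_force: [-0.1, -0.1, 0.8]
finger_gap: 55.6
```

play_rows --pt "0 0 -0.1 0 -0.2" --pt "0 0 -0.2 0 -0.1" --pt "0 0 -0.27 0 0" --pt "0 0 -0.32 0 0" --pt "0 0 -0.32 0 0"

```text
t: 15.4
tcp_pos: [484.4, 75.0, 0.1]
ee_rot: [0.0, 0.998, -0.069, -0.0]
ft_force: [-0.4, -0.1, 0.3]
finger_gap: 42.9
```

```bash
python3 - <<'E'
from h import *
s=cam("side"); show(s,"s22.png",(205,170,275,240),8.5)
st=arm.state();print(st["tcp_pos"],st["finger_gap"],st["ft_force"],st["t"])
E
```

```text
[4.84483796e+02 7.50329693e+01 2.98218482e-01] 42.5987969022973 [-0.02310789 -0.06736811 -0.06764176] 15.45
```

View pics/s22.png

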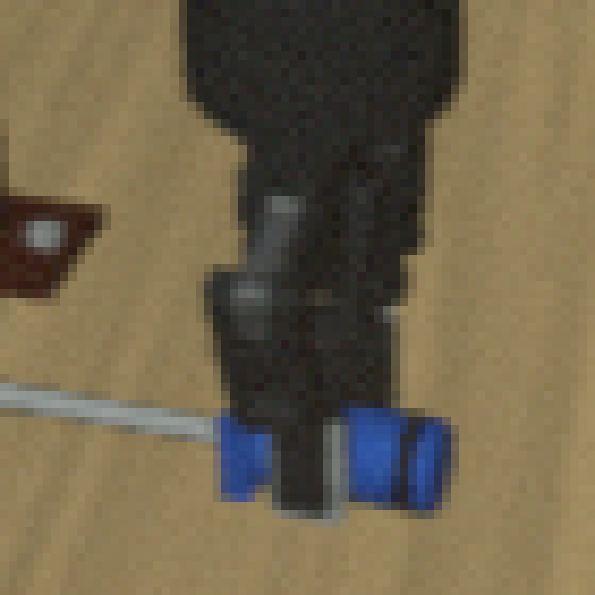

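```bash
python3 - <<'E'
from h import *
s=cam("side")
for off in (17,22,27): meas(s,[(275,517),(345,517),(222,470)],(205,170),8.5,off)
print((np.array([484.5,75,0])-B)@bx)
E
```

```text
tcp -151.9 -6.6 0.4
(275, 517) [-139.2   -0.7]
(345, 517) [-160.3    3.5]
(222, 470) [-123.8   13.2]
tcp -151.9 -6.6 0.4
(275, 517) [-141.     3.4]
(345, 517) [-161.9    7.5]
(222, 470) [-125.7   17.1]
tcp -151.9 -6.6 0.4
(275, 517) [-142.7    7.4]
(345, 517) [-163.5   11.5]
(222, 470) [-127.6   21. ]
-151.99831584550398
```

play_rows --pt "0 0 -0.025 0 0" --pt "0 0 -0.025 0 0.2" --pt "0 0 -0.025 0 0.5" --pt "0 0 -0.025 0 1" --pt "0 0 -0.025 0 1" --force 20

```text
t: 16.12
tcp_pos: [484.6, 75.1, -1.5]
ee_rot: [-0.0, 0.998, -0.069, 0.0]
ft_force: [-1.3, -0.1, 2.9]
finger_gap: 27.1
```

```bash
python3 - <<'E'
from h import *
s=cam("side"); show(s,"s23.png",(205,170,275,240),8.5)
st=arm.state();print(st["tcp_pos"],st["finger_gap"],st["ft_force"],st["t"])
E
```

```text
[484.53002676  75.11590092  -1.54094199] 27.061500794849444 [0.77625161 0.18451333 2.49652494] 16.175
```

View pics/s23.png

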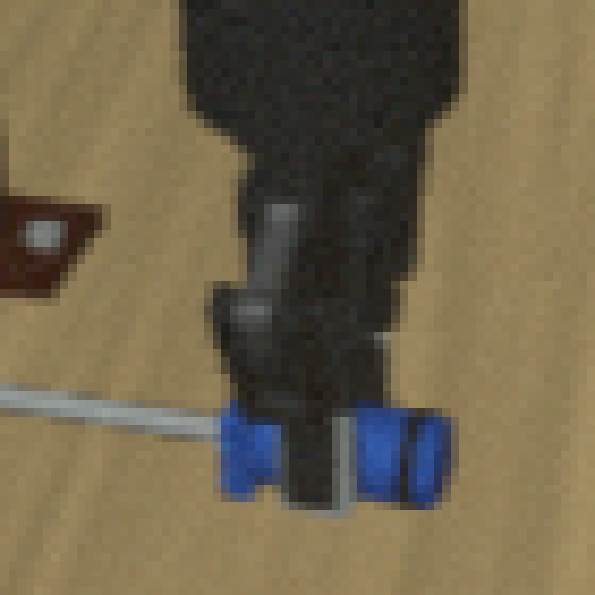

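play_rows --pt "0 0 0.1 0 1" --pt "-0.05 0.007 0.3 0 1" --pt "-0.12 0.016 0.55 0 1" --pt "-0.186 0.025 0.8 0 1" --pt "-0.186 0.025 1 0 1"

```text
t: 16.8
tcp_pos: [469.4, 77.0, 79.9]
ee_rot: [-0.0, 0.998, -0.069, 0.0]
ft_force: [0.7, 0.1, -1.5]
finger_gap: 27.3
```

play_rows --pt "0 0 0.1 0 1" --pt "0 0 0.18 0 1" --pt "0 0 0.18 0 1"

```text
t: 17.18
tcp_pos: [469.8, 77.0, 92.8]
ee_rot: [-0.0, 0.998, -0.069, 0.0]
ft_force: [-0.3, 0.5, -1.8]
finger_gap: 26.9
```

```bash
python3 - <<'E'
from h import *
s=cam("side"); show(s,"s24.png",(165,130,285,230),6.5)
st=arm.state();print(st["tcp_pos"],st["finger_gap"],st["ft_force"],st["t"])
E
```

```text
[469.52608751  76.93473946  92.51214758] 27.346453337382474 [-1.27485357 -0.83263873 -1.96723357] 17.225
```

View pics/s24.png

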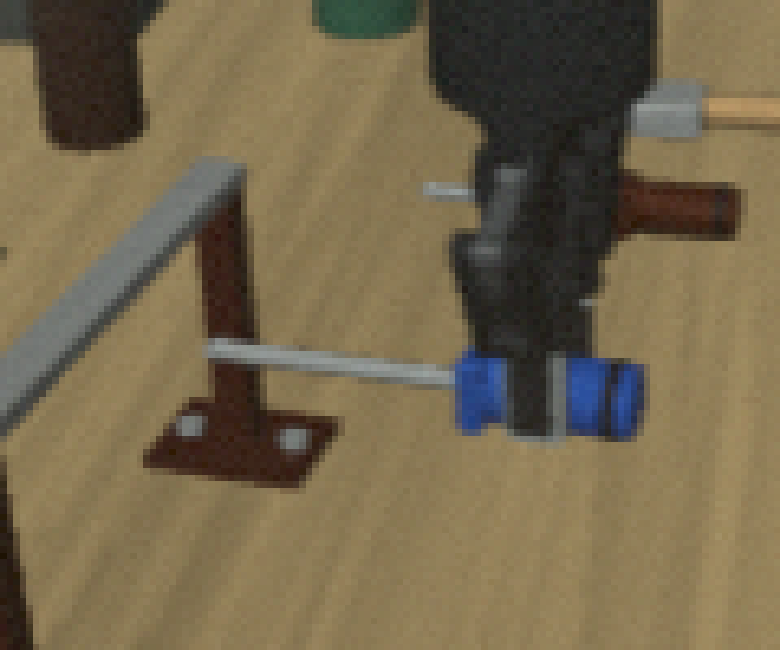

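```bash
python3 - <<'E'
from h import *
s=cam("side")
meas(s,[(210,347),(458,382),(630,400)],(165,130),6.5)
E
```

```text
tcp -167.3 -6.9 92.3
(210, 347) [-36.9 108.4]
(458, 382) [-133.   107.9]
(630, 400) [-196.6  110.1]
```

play_rows --pt "0.2 -0.027 0 0 1" --pt "0.5 -0.068 0 0 1" --pt "0.8 -0.109 0 0 1" --pt "0.953 -0.13 0 0 1" --pt "0.953 -0.13 0 0 1"

```text
t: 17.9
tcp_pos: [546.4, 66.4, 92.2]
ee_rot: [0.0, 0.998, -0.069, -0.0]
ft_force: [-0.8, -0.5, -1.2]
finger_gap: 27.1
```

play_rows --pt "0 0 0.13 0 1" --pt "0 0 0.27 0 1" --pt "0.021 -0.003 0.41 0 1" --pt "0.04 -0.006 0.5 0 1" --pt "0.04 -0.006 0.5 0 1"

```text
t: 18.52
tcp_pos: [549.4, 66.1, 133.5]
ee_rot: [-0.0, 0.998, -0.069, 0.001]
ft_force: [-0.7, 1.4, -2.2]
finger_gap: 27.0
```

```bash
python3 - <<'E'
from h import *
s=cam("side"); show(s,"s25.png",(145,100,265,210),6)
st=arm.state();print(st["tcp_pos"],st["finger_gap"],st["ft_force"],st["t"])
E
```

```text
[549.24397546  66.06740399 133.0961745 ] 26.769583736436914 [-0.52432783  0.5033162  -1.60554525] 18.575
```

View pics/s25.png

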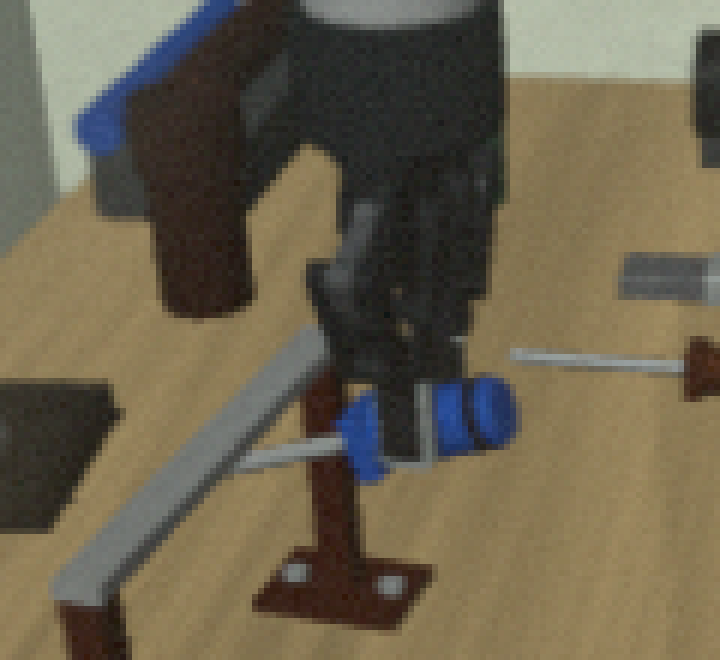

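Good grip now. On along the arc, in smaller stages.

play_rows --pt "0.03 -0.004 0.08 0 1" --pt "0.066 -0.009 0.161 0 1" --pt "0.11 -0.015 0.235 0 1" --pt "0.157 -0.021 0.31 0 1" --pt "0.157 -0.021 0.31 0 1"

```text
t: 19.2
tcp_pos: [562.1, 64.4, 158.1]
ee_rot: [-0.0, 0.998, -0.069, 0.0]
ft_force: [-0.4, -0.2, -3.2]
finger_gap: 27.3
```

```bash
python3 - <<'E'
from h import *
s=cam("side"); show(s,"s26.png",(145,100,265,210),6)
st=arm.state();print(st["tcp_pos"],st["finger_gap"],st["ft_force"],st["t"])
E
```

```text
[561.91383383  64.38183285 157.8463064 ] 27.29988788612533 [-0.69092215  0.3665557  -2.51687939] 19.25
```

View pics/s26.png

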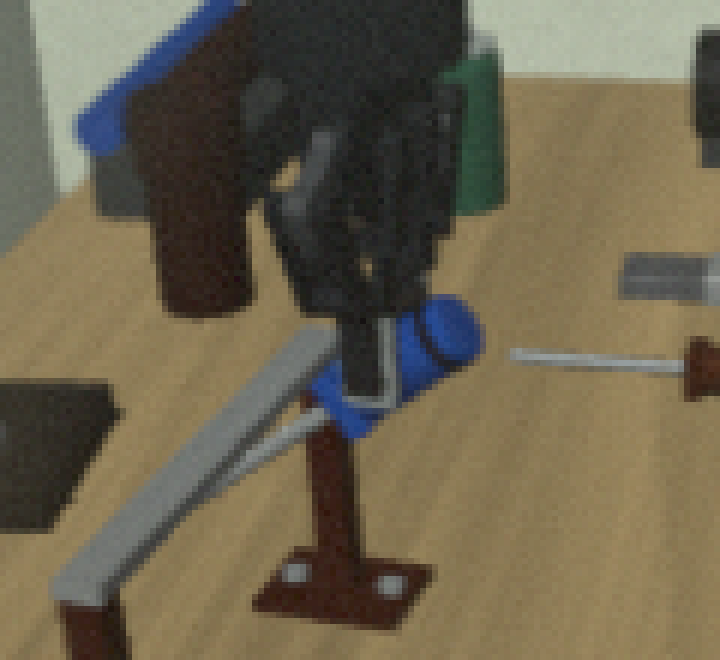

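play_rows --pt "0.056 -0.008 0.066 0 1" --pt "0.116 -0.016 0.129 0 1" --pt "0.182 -0.025 0.185 0 1" --pt "0.253 -0.035 0.236 0 1" --pt "0.253 -0.035 0.236 0 1"

```text
t: 19.88
tcp_pos: [582.7, 61.6, 176.9]
ee_rot: [-0.0, 0.998, -0.069, 0.001]
ft_force: [-0.6, 1.0, -1.6]
finger_gap: 27.1
```

```bash
python3 - <<'E'
from h import *
s=cam("side"); show(s,"s27.png",(145,100,245,200),6)
st=arm.state();print(st["tcp_pos"],st["finger_gap"],st["ft_force"],st["t"])
E
```

```text
[582.33819796  61.62043351 176.60017915] 27.07360163574076 [-0.61701416  0.00892228 -1.46316123] 19.925
```

View pics/s27.png

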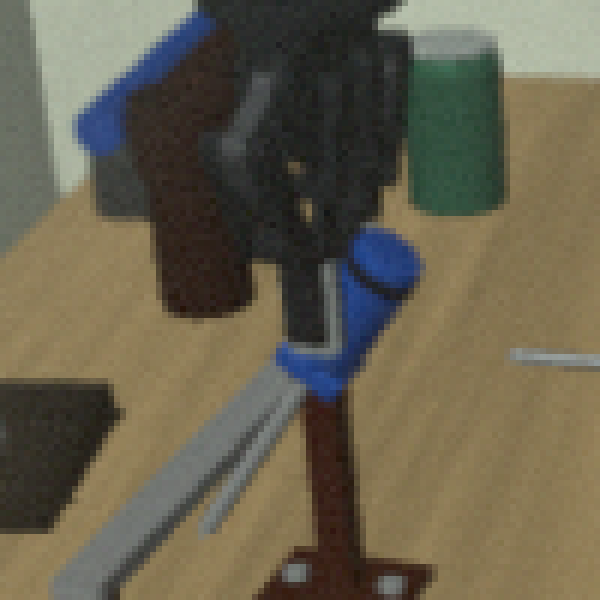

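```bash
python3 - <<'E'
from h import *
s=cam("side")
meas(s,[(388,250),(208,528)],(145,100),6)
E
```

```text
tcp -53.4 -6.7 176.5
(388, 250) [-77.6 220.1]
(208, 528) [12.1 88.4]
```

play_rows --pt "0.059 -0.008 0.043 0 1" --pt "0.14 -0.019 0.089 0 1" --pt "0.223 -0.03 0.129 0 1" --pt "0.308 -0.042 0.161 0 1" --pt "0.308 -0.042 0.161 0 1"

```text
t: 20.6
tcp_pos: [607.3, 58.2, 189.5]
ee_rot: [-0.0, 0.998, -0.069, 0.0]
ft_force: [-1.6, 0.4, -2.1]
finger_gap: 26.9
```

```bash
python3 - <<'E'
from h import *
s=cam("side"); show(s,"s28.png",(145,100,245,200),6)
st=arm.state();print(st["tcp_pos"],st["finger_gap"],st["ft_force"],st["t"])
E
```

```text
[606.91971941  58.21450026 189.40023792] 27.16087063822662 [-1.01708631  0.59069215 -2.10859778] 20.65
```

View pics/s28.png

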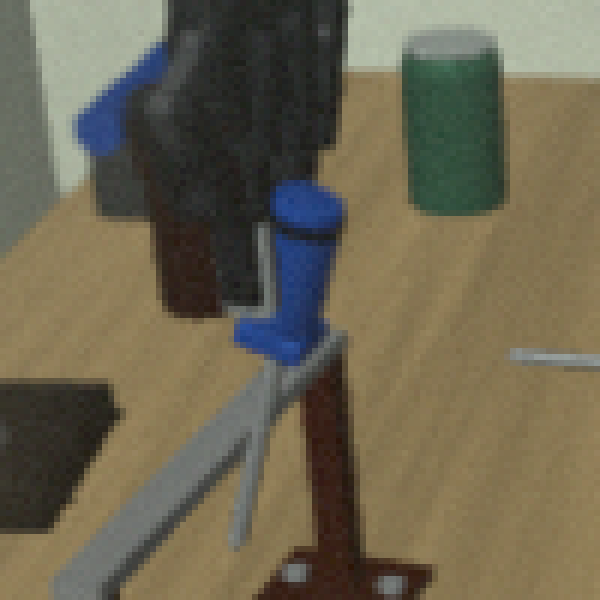

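```bash
python3 - <<'E'
from h import *
s=cam("side")
meas(s,[(308,203),(271,355),(236,545)],(145,100),6)
meas(s,[(222,308),(274,308)],(145,100),6,14)
E
```

```text
tcp -28.6 -6.7 189.4
(308, 203) [-47.3 235.6]
(271, 355) [-25.4 171.2]
(236, 545) [ 0.3 82.1]
tcp -28.6 -6.7 189.4
(222, 308) [-14.5 195.9]
(274, 308) [-36.1 198.3]
```

play_rows --pt "0.04 -0.005 0.012 0 1" --pt "0.072 -0.01 0.024 0 1" --pt "0.14 -0.019 0.041 0 1" --pt "0.21 -0.029 0.053 0 1" --pt "0.21 -0.029 0.053 0 1"

```text
t: 21.32
tcp_pos: [623.8, 55.9, 193.6]
ee_rot: [-0.0, 0.998, -0.069, 0.0]
ft_force: [-2.4, -0.1, -2.1]
finger_gap: 26.5
```

```bash
python3 - <<'E'
from h import *
s=cam("side"); show(s,"s29.png",(145,100,245,200),6)
st=arm.state();print(st["tcp_pos"],st["finger_gap"],st["ft_force"],st["t"])
E
```

```text
[623.60220672  55.96890279 193.54075338] 26.391882880589883 [-0.97406874 -0.25889881 -1.69201079] 21.375
```

View pics/s29.png

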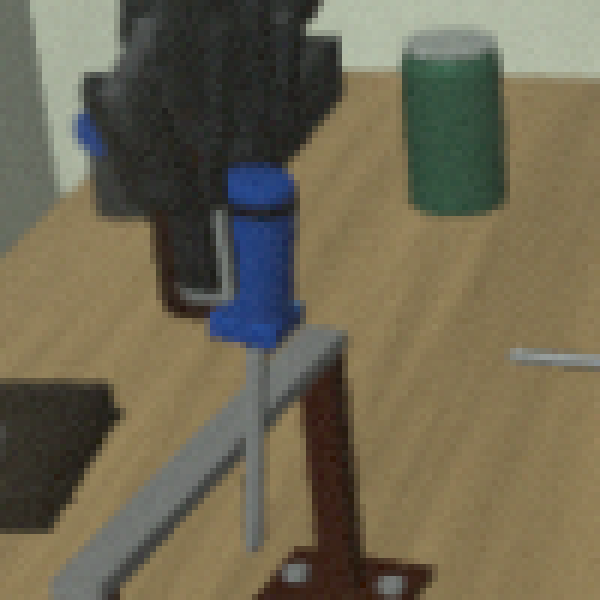

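```bash
python3 - <<'E'
from h import *
s=cam("side")
meas(s,[(260,185),(256,340),(255,548)],(145,100),6)
meas(s,[(180,302),(232,302)],(145,100),6,14)
p=proj(s,[B-26*bx-6.7*by+[0,0,z] for z in (80,170,230)]);print((p-[145,100])*6)
E
```

```text
tcp -11.7 -6.7 193.6
(260, 185) [-28.6 240.9]
(256, 340) [-19.7 176.9]
(255, 548) [-8.2 82. ]
tcp -11.7 -6.7 193.6
(180, 302) [  2.8 196.5]
(232, 302) [-19.  198.9]
[[295.53042643 557.84156291]
 [272.80020749 357.95551868]
 [256.54849306 211.94958107]]
```

play_rows --pt "-0.05 0.007 0.03 0 1" --pt "-0.075 0.01 0.15 0 1" --pt "-0.075 0.01 0.3 0 1" --pt "-0.075 0.01 0.42 0 1" --pt "-0.075 0.01 0.42 0 1"

```text
t: 22.05
tcp_pos: [617.8, 56.9, 228.5]
ee_rot: [-0.0, 0.998, -0.069, 0.001]
ft_force: [-1.1, 0.2, 0.1]
finger_gap: 26.9
```

play_rows --pt "0.03 -0.004 0 0 1" --pt "0.06 -0.008 0 0 1" --pt "0.09 -0.012 0 0 1" --pt "0.12 -0.016 0 0 1" --pt "0.12 -0.016 0 0 1"

```text
t: 22.68
tcp_pos: [626.9, 55.5, 226.8]
ee_rot: [0.0, 0.998, -0.069, -0.0]
ft_force: [-1.3, 0.1, -2.1]
finger_gap: 25.8
```

```bash
python3 - <<'E'
from h import *
s=cam("side"); show(s,"s30.png",(145,80,245,180),6)
st=arm.state();print(st["tcp_pos"],st["finger_gap"],st["ft_force"],st["t"])
E
```

```text
[626.79796255  55.50570992 226.81025871] 25.831781686484184 [-0.86547718 -0.05512037 -1.6700394 ] 22.725
```

View pics/s30.png

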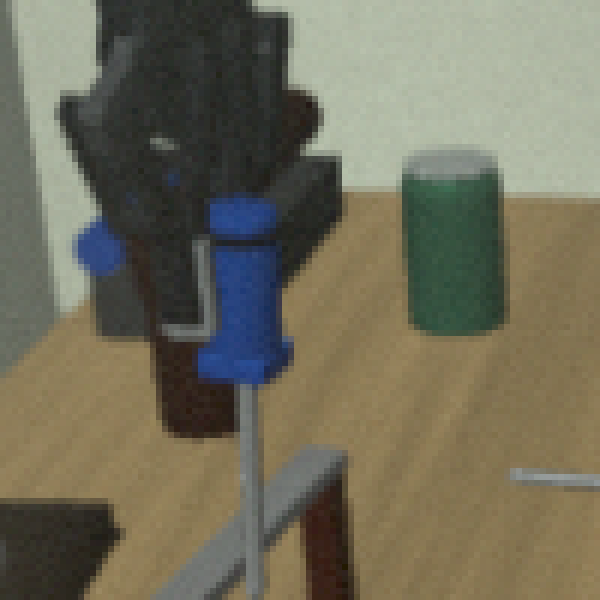

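```bash
python3 - <<'E'
from h import *
s=cam("side"); show(s,"s31.png",(145,80,245,200),5)
meas(s,[(242,218),(247,380),(255,595)],(145,80),6)
meas(s,[(160,333),(212,333)],(145,80),6,14)
p=proj(s,[B-22*bx-6.7*by+[0,0,z] for z in (100,170,270)]);print((p-[145,80])*6)
E
```

```text
tcp -8.4 -6.7 226.9
(242, 218) [-25.2 273.9]
(247, 380) [-19.8 210.1]
(255, 595) [-12.3 116.6]
tcp -8.4 -6.7 226.9
(160, 333) [  6.2 232. ]
(212, 333) [-15.2 234. ]
[[281.51126457 634.02782165]
 [263.2938902  476.8355553 ]
 [235.13440886 227.59657357]]
```

View pics/s31.png

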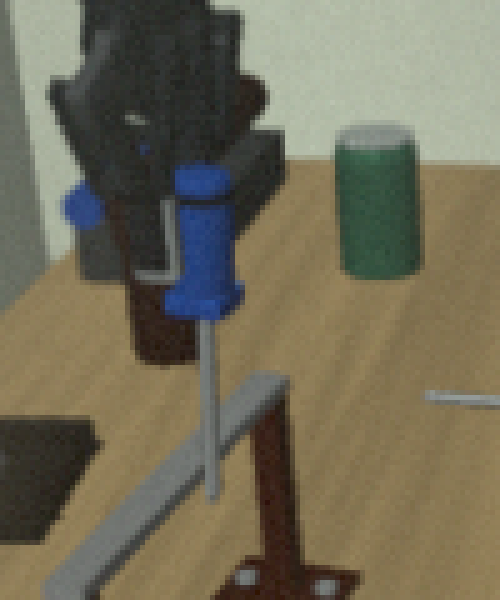

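play_rows --pt "0.02 -0.003 0 0 1" --pt "0.04 -0.005 0 0 1" --pt "0.055 -0.007 0 0 1" --pt "0.055 -0.007 0 0 1"

```text
t: 23.28
tcp_pos: [631.4, 54.9, 227.1]
ee_rot: [0.0, 0.998, -0.069, 0.0]
ft_force: [-0.7, -0.1, -0.5]
finger_gap: 25.6
```

```bash
python3 - <<'E'
from h import *
s=cam("side"); show(s,"s32.png",(145,80,245,180),6)
st=arm.state();print(st["tcp_pos"],st["finger_gap"],st["ft_force"],st["t"],st["joints"].round(2))
E
```

```text
[631.36649356  54.86426928 227.0976628 ] 25.325281751356886 [-1.00953419  0.2535973  -2.47549306] 23.325 [ 0.01  0.45 -0.2   1.63  0.1   1.07 -1.93]
```

View pics/s32.png

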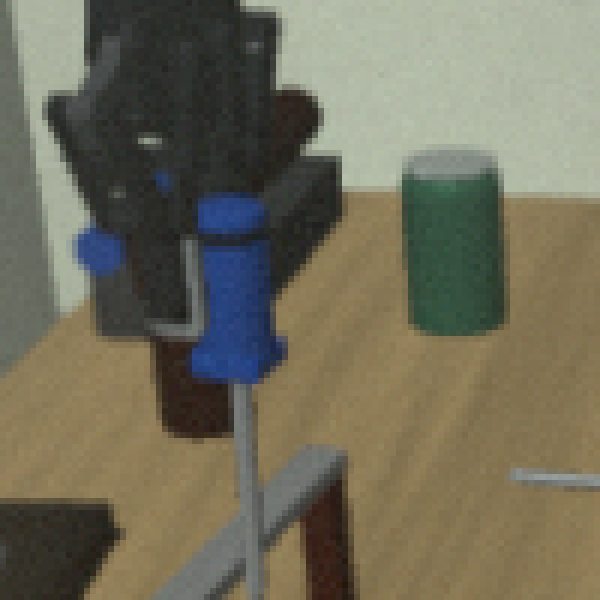

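```bash
python3 - <<'E'
from h import *
s=cam("side")
meas(s,[(231,216),(239,378),(255,595)],(145,80),6)
meas(s,[(148,333),(202,333)],(145,80),6,14)
E
```

```text
tcp -3.8 -6.7 227.1
(231, 216) [-20.8 274.3]
(239, 378) [-16.5 210.6]
(255, 595) [-12.3 116.6]
tcp -3.8 -6.7 227.1
(148, 333) [ 11.2 231.5]
(202, 333) [-11.1 233.6]
```

play_rows --pt "-0.08 0.011 0.02 0 1" --pt "-0.16 0.022 0.1 0 1" --pt "-0.23 0.031 0.2 0 1" --pt "-0.25 0.034 0.3 0 1" --pt "-0.25 0.034 0.35 0 1"

```text
t: 24.0
tcp_pos: [611.7, 57.7, 256.4]
ee_rot: [-0.0, 0.998, -0.069, 0.001]
ft_force: [-0.5, -0.0, -0.5]
finger_gap: 25.7
```

play_rows --pt "-0.05 0.12 0 0 1" --pt "-0.13 0.34 0 0 1" --pt "-0.21 0.55 0 0 1" --pt "-0.29 0.75 0 0 1" --pt "-0.367 0.95 0 0 1"

```text
t: 24.62
tcp_pos: [581.3, 135.2, 255.1]
ee_rot: [-0.0, 0.998, -0.068, -0.0]
ft_force: [0.4, -0.3, -0.4]
finger_gap: 25.6
```

play_rows --pt "-0.073 0.19 0 0 1" --pt "-0.147 0.38 0 0 1" --pt "-0.22 0.57 0 0 1" --pt "-0.294 0.76 0 0 1" --pt "-0.367 0.95 0 0 1"

```text
t: 25.25
tcp_pos: [552.2, 210.7, 255.1]
ee_rot: [0.0, 0.998, -0.069, 0.0]
ft_force: [0.6, -0.1, -1.0]
finger_gap: 25.3
```

```bash
python3 - <<'E'
from h import *
s=cam("side"); show(s,"s33.png",(100,50,300,250),3)
st=arm.state();print(st["tcp_pos"],st["finger_gap"],st["ft_force"],st["t"],st["joints"].round(2))
E
```

```text
[550.97492312 213.5034908  255.20843527] 25.748785062135923 [-1.07005357  2.04600042 -1.49017017] 25.3 [-0.21  0.36 -0.27  1.71  0.1   1.09 -2.22]
```

View pics/s33.png

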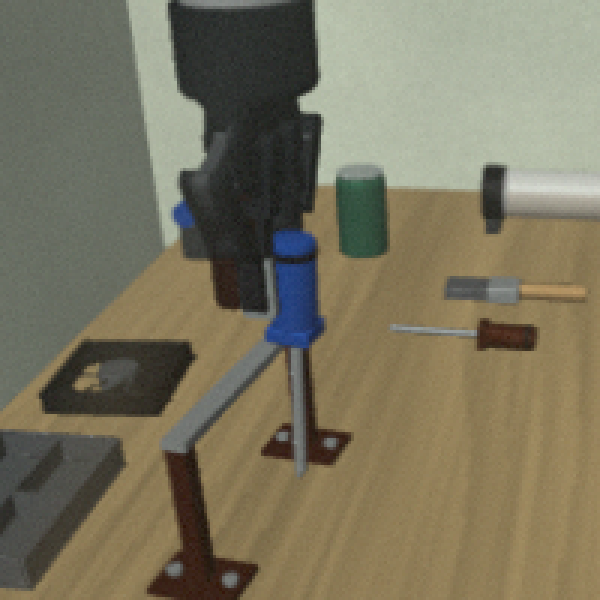

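Upright and held. On to the pipe.

play_rows --pt "-0.073 0.19 0 0 1" --pt "-0.147 0.38 0 0 1" --pt "-0.22 0.57 0 0 1" --pt "-0.294 0.76 0 0 1" --pt "-0.367 0.95 0 0 1"

```text
t: 25.92
tcp_pos: [522.8, 286.8, 255.1]
ee_rot: [-0.0, 0.998, -0.069, -0.0]
ft_force: [0.9, 0.1, -1.6]
finger_gap: 25.6
```

play_rows --pt "-0.1 0.25 0 0 1" --pt "-0.2 0.52 0 0 1" --pt "-0.3 0.78 0 0 1" --pt "-0.367 0.95 0 0 1" --pt "-0.367 0.95 0 0 1"

```text
t: 26.55
tcp_pos: [493.0, 362.9, 255.0]
ee_rot: [-0.0, 0.998, -0.068, -0.0]
ft_force: [0.5, 0.3, -0.5]
finger_gap: 25.5
```

```bash
python3 - <<'E'
from h import *
s=cam("side");t=cam("top"); show(s,"s34.png",(130,120,290,330),2.8);show(t,"t34.png",(60,120,200,230),5)
st=arm.state();print(st["tcp_pos"],st["finger_gap"],st["ft_force"],st["t"],st["joints"].round(2))
E
```

```text
[494.29020907 360.90808685 255.01638803] 25.56355751507916 [ 0.10262441 -0.64735615 -0.79057625] 26.65 [-0.44  0.4  -0.32  1.65  0.14  1.11 -2.51]
```

View pics/s34.png

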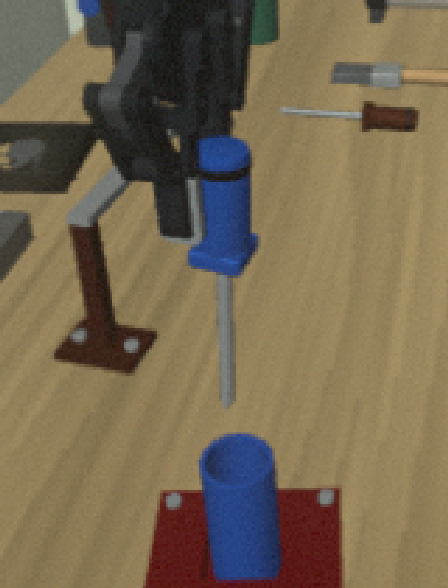

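View pics/t34.png

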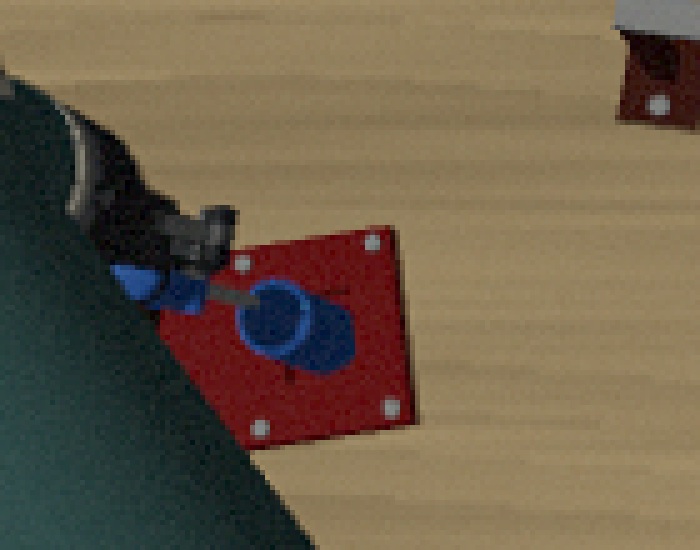

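```bash
python3 - <<'E'
from h import *
s=cam("side");t=cam("top")
tip,e=tri(t,[(60+260/5,120+301/5)],s,[(130+229/2.8,120+404/2.8)]);print("tip",tip,e)
rim,e=tri(t,[(60+275/5,120+319/5)],s,[(130+238.5/2.8,120+460/2.8)]);print("rim",rim,e)
gs=[(130+225/2.8,120+272/2.8)]
tt=[(130+225/2.8,120+150/2.8)]
tl,e=tri(t,[(60+136/5,120+284/5)],s,tt);print("tail",tl,e)
o,d=ray(s,[(130+229/2.8,120+404/2.8),(130+225/2.8,120+270/2.8),(130+225/2.8,120+153/2.8)])
for k in d: # on plane y=362
    print((o+k*((362-o[1])/k[1])).round(1))
E
```

```text
tip [487.06124244 358.850134   138.06260955] 0.15446045399466113
rim [482.96990245 363.48574602  98.88706061] 0.5575279549105644
tail [473.24461956 362.32382443 302.82620527] 4.48630417574812
[486.  362.  141.1]
[481.  362.  233.3]
[475.7 362.  301.3]
```

play_rows --pt "-0.045 0.055 -0.1 0 1" --pt "-0.045 0.055 -0.3 0 1" --pt "-0.045 0.055 -0.55 0 1" --pt "-0.045 0.055 -0.8 0 1" --pt "-0.045 0.055 -0.8 0 1"

```text
t: 27.38
tcp_pos: [489.0, 364.8, 188.4]
ee_rot: [0.002, 0.998, -0.069, -0.002]
ft_force: [-0.1, -0.8, -1.6]
finger_gap: 25.8
```

```bash
python3 - <<'E'
from h import *
s=cam("side");t=cam("top"); show(s,"s35.png",(130,150,290,340),3);show(t,"t35.png",(60,120,200,230),5)
st=arm.state();print(st["tcp_pos"],st["finger_gap"],st["ft_force"],st["t"])
E
```

```text
[490.21240774 366.04187464 190.88892392] 25.57797015760179 [ 0.01147381 -0.52411994 -1.04244432] 27.475
```

View pics/s35.png

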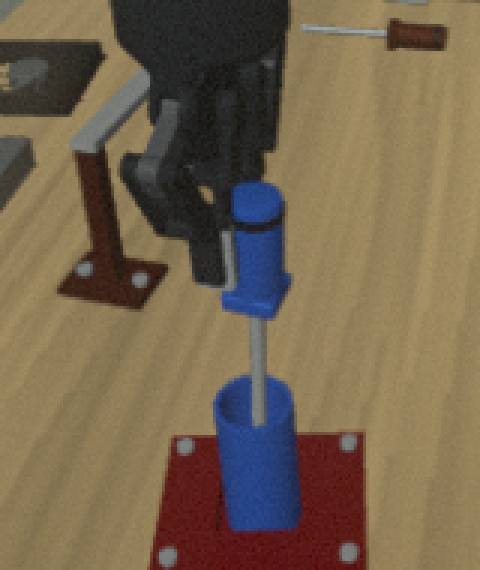

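View pics/t35.png

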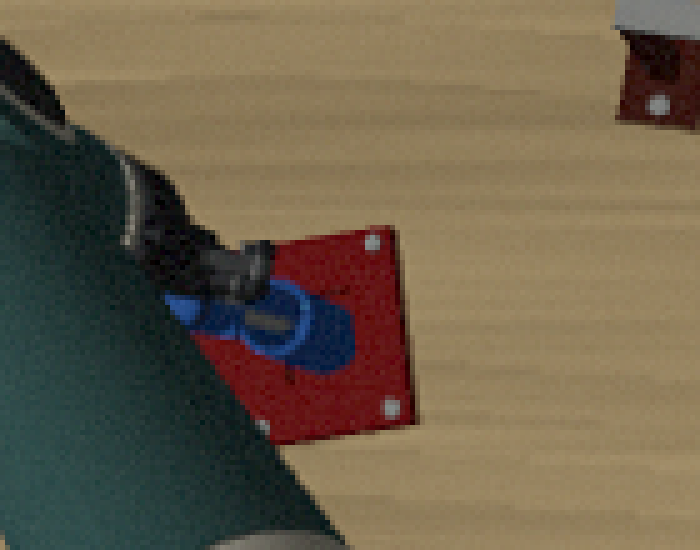

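play_rows --pt "0 0 -0.2 0 1" --pt "0 0 -0.4 0 1" --pt "0 0 -0.58 0 1" --pt "0 0 -0.7 0 1" --pt "0 0 -0.7 0 1"

```text
t: 28.1
tcp_pos: [489.8, 365.7, 134.0]
ee_rot: [0.001, 0.998, -0.069, -0.001]
ft_force: [-0.9, 0.2, -0.7]
finger_gap: 25.6
```

```bash
python3 - <<'E'
from h import *
s=cam("side");t=cam("top"); show(s,"s36.png",(160,190,270,330),4.2);show(t,"t36.png",(60,120,200,230),5)
st=arm.state();print(st["tcp_pos"],st["finger_gap"],st["ft_force"],st["t"])
E
```

```text
[490.42337703 366.32472277 135.32061054] 26.071546346123768 [-0.97765994  0.61833793 -0.76811409] 28.2
```

View pics/s36.png

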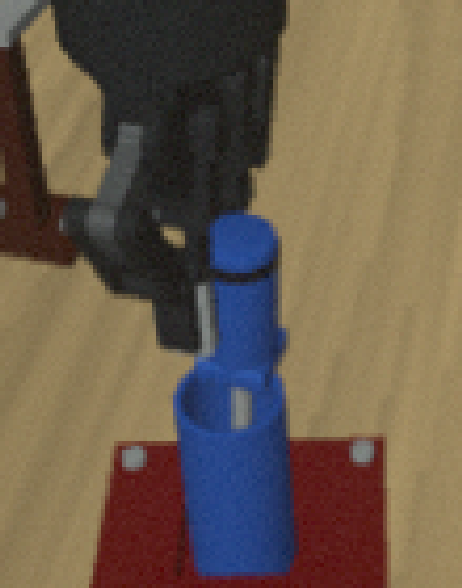

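play_rows --pt "0 0 -0.03 0 1" --pt "0 0 -0.06 0 1" --pt "0 0 -0.09 0 1" --pt "0 0 -0.09 0 1"

```text
t: 28.7
tcp_pos: [490.2, 365.9, 127.7]
ee_rot: [0.0, 0.998, -0.069, -0.0]
ft_force: [-1.2, -0.2, -1.6]
finger_gap: 25.5
```

play_rows --pt "0 0 -0.02 0 1" --pt "0 0 -0.04 0 1" --pt "0 0 -0.04 0 1"

```text
t: 29.08
tcp_pos: [490.2, 366.0, 124.6]
ee_rot: [0.0, 0.998, -0.069, -0.0]
ft_force: [0.1, -0.2, -0.8]
finger_gap: 25.6
```

```bash
python3 - <<'E'
from h import *
s=cam("side");show(s,"s37.png",(160,190,270,330),4.2)
st=arm.state();print(st["tcp_pos"],st["finger_gap"],st["ft_force"],st["t"])
E
```

```text
[490.21332255 366.05808505 124.65489245] 25.325958727483243 [ 0.57359159 -0.22975056 -1.35193978] 29.125
```

View pics/s37.png

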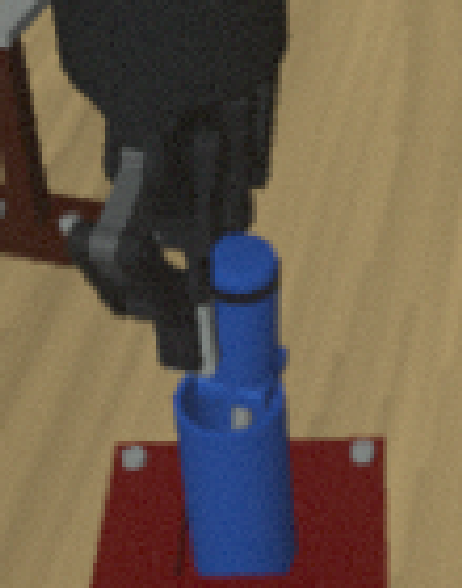

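play_rows --pt "0 0 -0.015 0 1" --pt "0 0 -0.03 0 1" --pt "0 0 -0.045 0 1" --pt "0 0 -0.045 0 1"

```text
t: 29.62
tcp_pos: [491.1, 366.7, 122.9]
ee_rot: [-0.001, 0.998, -0.069, 0.001]
ft_force: [-0.8, -1.7, 8.1]
finger_gap: 25.8
```

play_rows --pt "0 0 0.02 0 0.6" --pt "0 0 0.02 0 0.2" --pt "0 0 0.02 0 -0.2" --pt "0 0 0.02 0 -0.6" --pt "0 0 0.02 0 -0.6"

```text
t: 30.25
tcp_pos: [490.3, 366.0, 122.6]
ee_rot: [0.0, 0.998, -0.069, -0.0]
ft_force: [0.5, 0.8, -0.1]
finger_gap: 68.1
```

```bash
python3 - <<'E'
from h import *
s=cam("side");show(s,"s38.png",(150,170,270,330),3.7)
st=arm.state();print(st["tcp_pos"],st["finger_gap"],st["ft_force"],st["t"])
E
```

```text
[490.21702591 366.05056388 122.60862523] 68.1083711411177 [-0.75275201 -0.81326656  1.08663628] 30.3
```

View pics/s38.png

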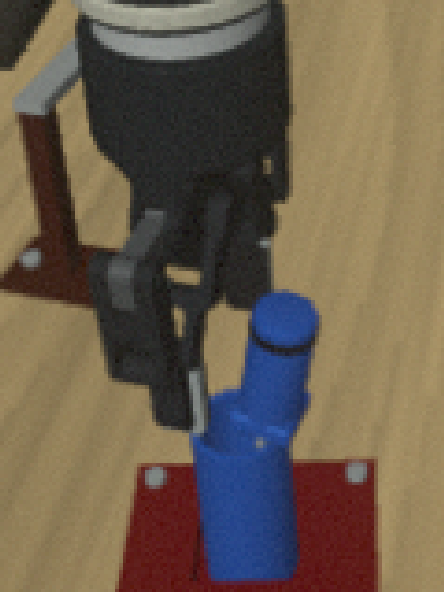

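play_rows --pt "0.05 0 0.1 0 -0.8" --pt "0.1 0 0.3 0 -1" --pt "0.1 0 0.6 0 -1" --pt "0.1 0 1 0 -1" --pt "0.1 0 1 0 -1"

```text
t: 30.92
tcp_pos: [500.2, 367.5, 207.0]
ee_rot: [-0.002, 0.998, -0.069, 0.003]
ft_force: [0.2, -0.8, 0.7]
finger_gap: 85.5
```

play_rows --pt "0.1 -0.3 0.2 0 -1" --pt "0.1 -0.6 0.4 0 -1" --pt "0.1 -1 0.6 0 -1" --pt "0.1 -1 0.6 0 -1"

```text
t: 31.42
tcp_pos: [507.7, 283.6, 252.2]
ee_rot: [0.0, 0.997, -0.071, 0.001]
ft_force: [0.3, 0.7, 0.4]
finger_gap: 85.2
```

play_rows --pt "0.1 -0.5 0 0 -1" --pt "0.1 -1 0 0 -1" --pt "0.1 -1 0 0 -1" --pt "0.1 -1 0 0 -1"

```text
t: 31.92
tcp_pos: [514.0, 207.4, 250.6]
ee_rot: [-0.0, 0.998, -0.068, -0.0]
ft_force: [-0.2, -0.6, 0.3]
finger_gap: 85.2
```

```bash
python3 - <<'E'
from h import *
s=cam("side");t=cam("top"); show(s,"s39.png",(150,170,270,330),3.7);show(t,"t39.png",(60,100,360,230),2.6)
show(t,"t39b.png",(80,150,160,220),8)
st=arm.state();print(st["tcp_pos"],st["finger_gap"],st["ft_force"],st["t"])
E
```

```text
[513.85737348 207.86174583 250.58970753] 85.17167224875296 [0.28915024 0.30607735 1.35110865] 32.025
```

View pics/s39.png

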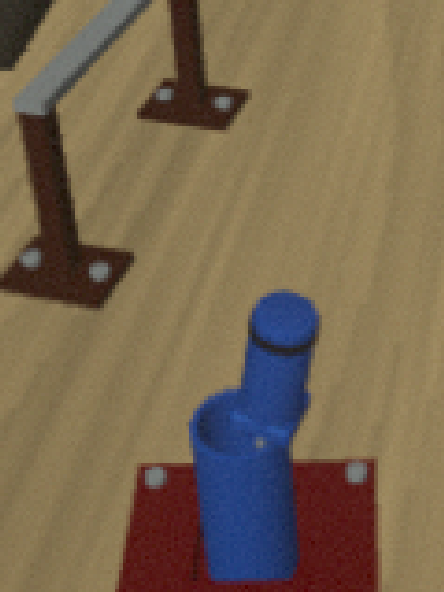

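View pics/t39b.png

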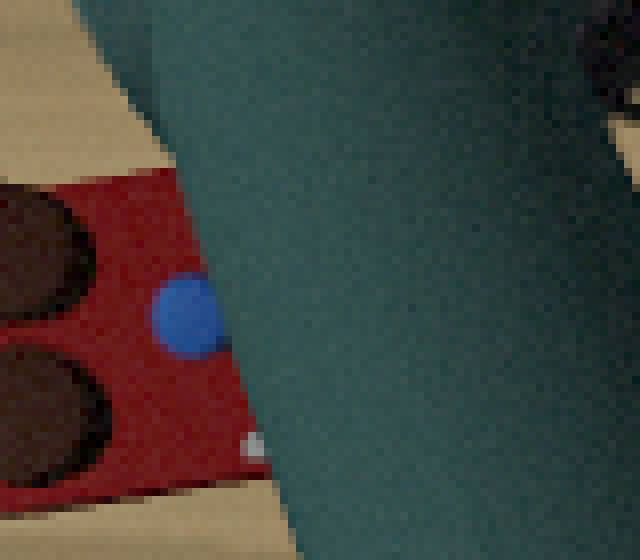

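View pics/t39.png

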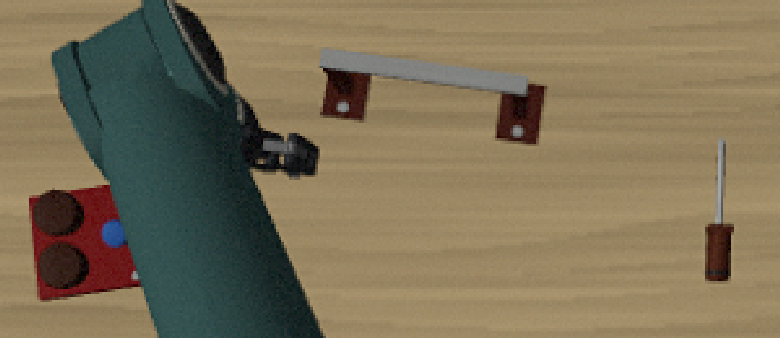

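```bash
python3 - <<'E'
from h import *
s=cam("side");t=cam("top")
q,e=tri(t,[(80+191/8,150+316/8)],s,[(150+286/3.7,170+317/3.7)]);print(q,e)
g,_=ray(s,[(0,0)])
tip=np.array([483,363,10.]);d=q-tip;print("lean if tip centred",np.degrees(np.arctan2(np.hypot(d[0],d[1]),d[2])),np.linalg.norm(d))
E
```

```text
[458.02709991 369.21041162 168.30101102] 0.34827615132434203
lean if tip centred 9.23327964135111 160.37900436536154
```

```bash
python3 - <<'E'
from station import arm
print(arm.hand_in())
E
```

```text
the job is handed in; nothing more can be done
None
```

The blue-handled screwdriver is standing blade down in the blue pipe of the red stand, released. I handed in at about 32 s of the 51 s.

**How it went:**
- **First try:** I gripped the handle level and swung the shaft against the bar's near lower edge. The pads were too close to the handle's axis, so the grip began to slip part-way round. I lowered the screwdriver back to the bench to regrip.
- **Slip on the way down:** it came out of the fingers just before it was flat, and the closed fingers then pressed on the handle with about 42 N. I lifted off straight away. It was lying level and seemed unharmed.
- **Second try:** I gripped about 7 mm deeper and pushed the shaft against the bar again. It swung to about 87° below level as measured in the side picture, not a full 90°. I then carried it over and lowered it into the pipe until the tip touched with 8 N, and let go.

**Last checks:**
- **In the pipe:** the shaft is in the pipe and the tail end is about 168 mm above the bench, which fits the tip being on the pipe floor.
- **Lean:** it leans about 9–12° towards the robot, because the 8 mm shaft is loose in the 36 mm bore.
- **Clearance and other items:** the gripper is well clear and reads almost no force. The brown screwdriver is where it was, and I did not touch the yellow stand.

**Disagreements:**
- **Fingertip position:** the fingertips appeared about 5 mm behind the reported TCP, not 17 mm ahead of it as stated. That is why the first grip was too shallow.
- **The 42 N press:** it was with the fingertips, not the gripper's body. I can't tell whether it counts against the 40 N limit.

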